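# Weigh a batch of sample tins on the beam balance

## Task

Swing the hasp clear of the lid of the sample case, open the lid, and set all the sample tins from the case together on the balance pan; then slide the counterpoise until the beam comes to rest level. Shut the empty case, swing the hasp back over the catch, and leave the other things on the bench alone; move the lid only while the hasp is clear of it.

Things in the scene. Friction and masses are not known exactly. Their poses are not given: they have to be found in the camera images.
- case_origin (a point): Sample case: fixed aluminium box, 220 mm (x) by 230 mm (y). This point: centre of its underside; x points from its front (hasp and handle, nearest the robot) to the lid's hinge, z up. Walls and floor 5 mm, wall tops 90 mm above the bench, lid top 101 mm. The tins stand upright on its floor, loosely two by two; 30 mm high foam strips keep them 28 mm off the hinge wall, 20 mm off the side walls.
- lid (a joint): Flat aluminium lid of the case, hinged along the far rim. 0 = shut; grows (rad) as its front edge is raised, stop at 1.75. The hinge is stiff: the lid stays at whatever angle it is left (3 N at the handle moves it).
- lid_hinge (a point): The middle of the lid's hinge line (the line runs along the case's y axis), 110 mm behind the case's centre and 90.5 mm above the bench.
- lid_handle (a point): Middle of the lid's handle: a round black bar 14 mm thick, 70 mm long along the case's y axis, on two thin posts, its centre line 40 mm clear above the lid's top face. Shut, it lies 205 mm before the hinge line and 50 mm above it, and it turns about the hinge with the lid (with the lid upright it is on the far side).
- hasp (a joint): Steel swing hasp, a flat strap 4 mm thick that turns in the level plane about an upright pin on the case's front, just above the lid. 0 = over the lid's catch stud (strap pointing along the case's +x); grows (rad) as it swings towards the case's +y side, clear of the lid from about 1.3, to a stop at 1.6. Light friction holds it where it is left.
- hasp_knob (a point): The hasp's black upright knob, 16 mm across and 45 mm tall, standing on the strap 55 mm from the pin; this point is half-way up it.
- hasp_pivot (a point): On the axis of the hasp's upright pin, at the height of the knob's middle; 122 mm in front of the case's centre and 60 mm to its +y side.
- balance_origin (a point): Beam balance, fixed to the bench: grey base 110 by 420 by 30 mm with a beam along its y axis. This point is on the bench right below the beam's pivot (pivot 85 mm up); the pan is on the +y side (its centre 115 mm out), the counterpoise on the -y side.
- beam (a joint): Tilt of the balance beam, rad. 0 = level (needle at the beam's -y end opposite the long white mark of the index post); positive = pan high, counterpoise too far out; negative = pan low, counterpoise too far in. Stops at -0.08 and 0.08. Between the stops 1 mm of counterpoise travel tilts the beam about 0.007 rad; it settles in about 2 s.
- poise (a joint): Position of the counterpoise along the beam, m: 0 at its inner end (30 mm from the pivot), growing outwards (-y) to 0.185. It stays where it is left; 2 N slides it. It weighs 400 g; the empty balance is level at about 0.015, and every 100 g on the pan needs about 0.029 more, wherever on the pan it stands.
- poise_knob (a point): On the counterpoise's brass knob, an upright round post 20 mm across, 28 mm above the top of the dark block (44 by 36 mm, 36 mm high); the bare knob runs from 27 mm below this point to 20 mm above it.
- pan_floor (a point): Centre of the pan's upper face: a steel tray 200 mm (x) by 180 mm (y), rim 4 mm thick standing 20 mm above the face. It stays level, and sinks or rises up to 9 mm as the beam tilts.
- tin1_mid (a point): Sample tin: an aluminium box 60 (its x) by 46 (y) by 40 mm high with an upright lifting tab on top, 40 (x) by 12 (y) by 34 mm high; 74 mm high in all; 85 to 140 g. This point is on its upright axis, 37 mm above its underside. Two to four tins are there; absent ones are None.
- tin2_mid (a point): Sample tin: an aluminium box 60 (its x) by 46 (y) by 40 mm high with an upright lifting tab on top, 40 (x) by 12 (y) by 34 mm high; 74 mm high in all; 85 to 140 g. This point is on its upright axis, 37 mm above its underside. Two to four tins are there; absent ones are None.
- tin3_mid (a point): Sample tin: an aluminium box 60 (its x) by 46 (y) by 40 mm high with an upright lifting tab on top, 40 (x) by 12 (y) by 34 mm high; 74 mm high in all; 85 to 140 g. This point is on its upright axis, 37 mm above its underside. Two to four tins are there; absent ones are None.
- tin4_mid (a point): Sample tin: an aluminium box 60 (its x) by 46 (y) by 40 mm high with an upright lifting tab on top, 40 (x) by 12 (y) by 34 mm high; 74 mm high in all; 85 to 140 g. This point is on its upright axis, 37 mm above its underside. Two to four tins are there; absent ones are None.
- reagent: Amber reagent jar, 64 mm across, 110 mm high. Origin at its underside. Bystander: leave it alone.
- beaker: Glass beaker, 68 mm across, 90 mm high. Origin at its underside. Bystander: leave it alone.
- wash: White wash bottle, 66 mm across, 190 mm high with its spout. Origin at its underside. Bystander: leave it alone.
- mortar: White mortar bowl, 100 mm across, 55 mm high. Origin at its underside. Bystander: leave it alone.
- spatula: Steel lab spatula, 170 mm long, lying flat. Origin at its underside. Bystander: leave it alone.
- notebook: Pocket notebook, 110 by 70 by 16 mm. Origin at its underside. Bystander: leave it alone.
- tiprack: Grey rack of white pipette tips, 120 by 85 by 54 mm. Origin at its underside. Bystander: leave it alone.

How it is judged:
By the outcome, as a careful person would: the job done as asked, in the order asked, and still so for the second after the job is handed in, with the robot touching nothing.
Of tin1, tin2, tin3, tin4 only 2 to 4 are there at a start; the rules pass over those that are not, and their reading is None.
At some moment in a run one of tin1, tin2, tin3, tin4 may be knocked a few centimetres aside while the robot is not near it.
Once in a run the grip may slacken for a moment while it holds something.
It also fails if it takes over 210 s, if anything falls off the work surface, if the arm or the gripper's body presses on something with over 40 N, if the wrist force passes 120 N, or if a joint passes its speed limit or range.

## Robot

A 6-joint arm with a two-finger parallel gripper is mounted at the origin on the work surface. World frame = base frame: x ahead of the robot, y to its left, z up, the work surface at z = 0. Lengths are in mm, angles in degrees, forces in N, time in s.
With the tool pointing down it reaches from about 250 to 775 mm from the base axis. Payload 4 kg.
Tool frame: the origin (TCP) lies midway between the tips of the shut fingers; the grasp point (between the pads) lies 19 mm behind it; z points along the fingers, y is the line along which they close (so a half turn about z gives the same grasp; the last joint's range is limited). The gripper opens to 94 mm and grips with 3 to 60 N. Pads are 16 mm wide; open, the fingers measure 119 mm over their backs; the gripper's body (75 mm by 177 mm) begins 78 mm behind the grasp point.
Start: joints at [71.156, 4.996, 78.535, -0, 96.463, -5.907], TCP at [123.146, 536.055, 205.506] pointing down, gripper open.
Joint ranges: [-177.83, 177.83], [-43.37, 116.18], [15.69, 146.23], [-61.86, 241.86], [9.47, 152.12], [-147.06, 147.06]. Speed limits (degrees/s): [159.86, 159.86, 180, 180, 180, 180].

## Interface

Orientations are given as [roll, pitch, yaw] about the fixed x, y, z axes, in that order (R = Rz(yaw) Ry(pitch) Rx(roll)).
In Python, from rig import bot gives the robot as it stands.
- The arm moves only by the shell command python3 -m crank 'ROWS' [FORCE]. ROWS is text: rows parted by semicolons, each of 7 numbers parted by spaces: the shift along the tool's x, y, z scaled (see below), then the turn, a rotation vector about the tool's x, y, z scaled (see below), then the closure, from 0 (fully open) to 1 (shut). In form: dx dy dz wx wy wz hand; .... A call has 1 to 20 rows; each row is the pose to reach, as a shift and turn from the pose commanded when the call began, along the tool's axes at that moment; what a row does not reach only later rows make up. The controller multiplies each number of a shift by 0.25 m and each number of a turn by 90 degrees. A row lasts 1/12 s, in which the tool goes at most 41.7 mm and 7.16 degrees, less where a joint would pass 70% of its speed; a pose out of reach is approached as far as the arm can. A call with a number of a shift or a turn outside -1 to 1 is refused whole. A call with a gripper value outside its range is refused whole. The fingers move at their own pace and stop on an object; FORCE is the grip in N (left out, the last holds). Time passes only in rows, so rows that repeat a pose let the fingers close. It gives the time, the measured TCP pose, the force, the opening and the grip force at its end, in the units of the state.
- bot.observe(): the state, without advancing time (a new reading comes with each control period).
- bot.camera(name): name is "side" or "top"; returns a dict with "frame" (420x560x3 uint8, red, green, blue), "intrinsics" (3x3 intrinsics, pixels), "distortion" ([k1, k2, p1, p2, k3] as OpenCV has them; the pictures are not rectified), "pose" (4x4, takes a point from camera to world coordinates). Camera axes: x right, y down, z forward; pixel columns grow to the right and rows downward; lengths in mm; the calibration is good to about 2 mm. A picture is of the moment at which its call begins. There is no depth.
- bot.sign_off(): hands the job in; it is judged then, once.
The state is a dict: "clock": time; "joints": joint angles; "joint_velocities": joint speeds; "joint_torque": joint torques, N m; "tool_pos": TCP position; "ee_rot": TCP orientation; "ft_force": force on the tool from outside, world axes, zero at the start; "moment": the same for the moment, N m; "opening": finger opening in mm; "gripper_force": force on a finger pad.
Only numpy, scipy, OpenCV 4.12 (cv2) and the standard library are available. Lean on these libraries where they do the work, as an engineer would, in place of code of your own. Each camera call takes 0.05 s, during which the arm holds its last target. There are 200 camera calls.

## Working session

There is one attempt and no reset: what is moved stays moved. The work goes in short steps, Python scripts to look and compute and a shell command to move; the robot and the scene stay as the last step left them, time stands still between calls to the robot, and variables do not carry over. Pictures are saved under pics/ and viewed, at most 14 in all, crops included, and the job is handed in when it is done.

```bash
ls; mkdir -p pics
python3 - <<'E'
from rig import bot
import cv2,numpy as np
s=bot.observe();print({k:np.round(v,2).tolist() for k,v in s.items()})
for n in("side","top"):
    c=bot.camera(n);cv2.imwrite(f"pics/{n}0.png",c["frame"][:,:,::-1]);print(n,c["intrinsics"],c["distortion"],np.round(c["pose"],3))
E
```

```text
pics
{'clock': 0.0, 'joints': [71.16, 5.04, 78.62, -0.0, 96.46, -5.91], 'joint_velocities': [-0.03, 0.1, -0.04, 0.06, 0.01, 0.04], 'joint_torque': [0.0, -34.02, -30.24, 0.07, 0.03, -0.0], 'tool_pos': [122.96, 535.51, 204.33], 'ee_rot': [-179.87, -0.01, 167.06], 'ft_force': [0.09, 0.34, -0.19], 'moment': [0.05, -0.04, -0.01], 'gripper_force': 0.0, 'opening': 94.13}
side [[512.34682455   0.         274.45961246]
 [  0.         512.34682455 213.91402641]
 [  0.           0.           1.        ]] [0.03289242 0.         0.         0.         0.        ] [[ 8.480000e-01 -2.670000e-01  4.570000e-01 -1.717150e+02]
 [-5.300000e-01 -4.480000e-01  7.200000e-01 -1.070762e+03]
 [ 1.200000e-02 -8.530000e-01 -5.210000e-01  9.064280e+02]
 [ 0.000000e+00  0.000000e+00  0.000000e+00  1.000000e+00]]
top [[427.3164595    0.         284.55263803]
 [  0.         427.3164595  210.64873496]
 [  0.           0.           1.        ]] [0.00191738 0.         0.         0.         0.        ] [[ 2.700000e-02 -9.870000e-01  1.560000e-01  3.109010e+02]
 [-1.000000e+00 -2.900000e-02 -9.000000e-03  6.175000e+01]
 [ 1.300000e-02 -1.560000e-01 -9.880000e-01  1.555457e+03]
 [ 0.000000e+00  0.000000e+00  0.000000e+00  1.000000e+00]]
```

View pics/side0.png

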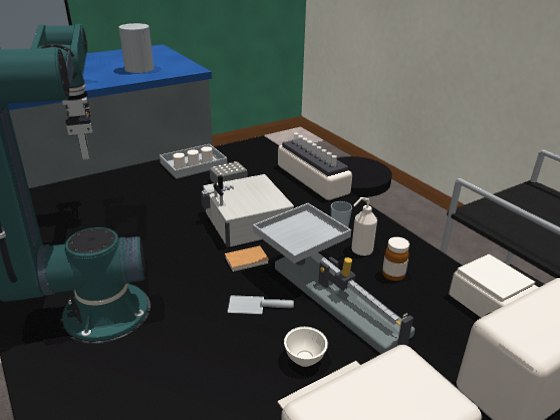

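View pics/top0.png

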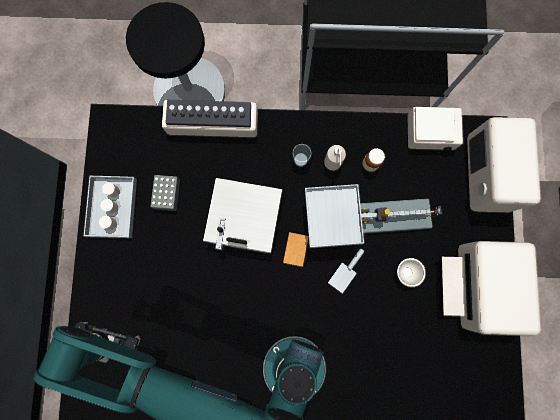

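The top view shows the case (centre about 243,215), its hasp (221,232) and handle (236,241). The pan is at (334,215) and the poise knob at (387,212). I'll zoom in on these.

```bash
cat > h.py <<'E'
import cv2,numpy as np
from rig import bot
def cam(n,save=None,box=None,k=1):
    c=bot.camera(n)
    if save:
        f=c["frame"][:,:,::-1]
        if box: x0,y0,x1,y1=box; f=f[y0:y1,x0:x1]
        cv2.imwrite(f"pics/{save}.png",cv2.resize(f,None,fx=k,fy=k,interpolation=cv2.INTER_CUBIC))
    return c
def ray(c,uv):
    p=cv2.undistortPoints(np.array([[uv]],float),c["intrinsics"],np.array(c["distortion"]))[0,0]
    P=np.array(c["pose"]);return P[:3,3],P[:3,:3]@np.array([p[0],p[1],1])
def onz(c,uv,z):
    o,d=ray(c,uv);return o+d*(z-o[2])/d[2]
def proj(c,X):
    P=np.linalg.inv(np.array(c["pose"]));X=np.atleast_2d(np.array(X,float))
    return cv2.projectPoints(X,cv2.Rodrigues(P[:3,:3])[0],P[:3,3],c["intrinsics"],np.array(c["distortion"]))[0][:,0]
def tri(c1,u1,c2,u2):
    o1,d1=ray(c1,u1);o2,d2=ray(c2,u2);d1/=np.linalg.norm(d1);d2/=np.linalg.norm(d2)
    A=np.stack([d1,-d2],1);t=np.linalg.lstsq(A,o2-o1,rcond=None)[0]
    a,b=o1+d1*t[0],o2+d2*t[1];return (a+b)/2,np.linalg.norm(a-b)
E
python3 - <<'E'
from h import *
a=cv2.imread("pics/top0.png")[170:270,195:445];cv2.imwrite("pics/t1.png",cv2.resize(a,None,fx=3.2,fy=3.2,interpolation=cv2.INTER_CUBIC))
a=cv2.imread("pics/side0.png")[165:355,195:420];cv2.imwrite("pics/s1.png",cv2.resize(a,None,fx=3,fy=3,interpolation=cv2.INTER_CUBIC))
E
```

```text
(no output)
```

View pics/t1.png

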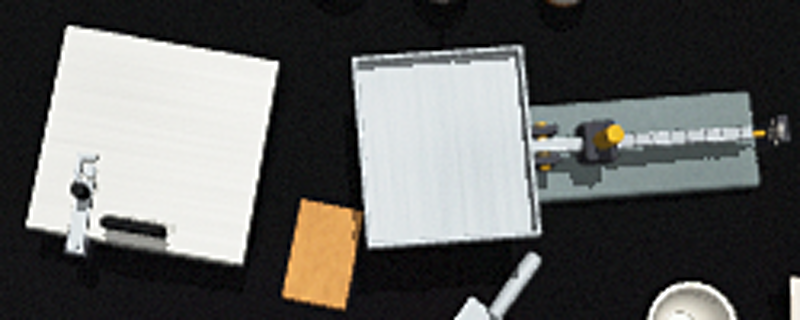

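View pics/s1.png

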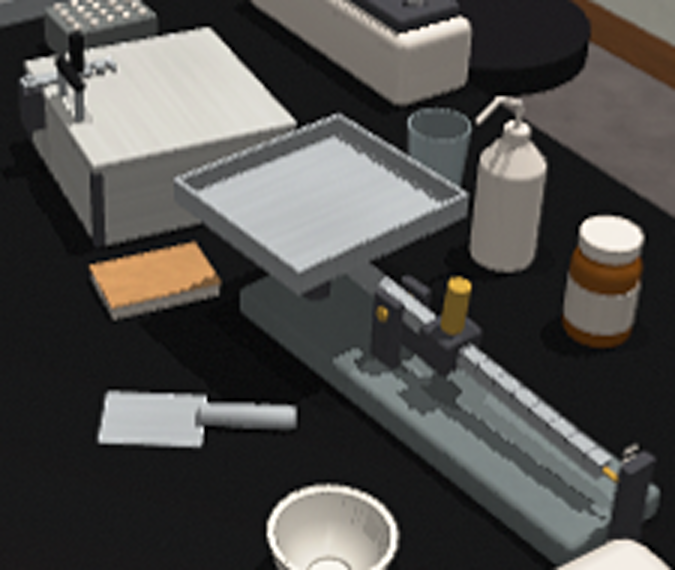

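The zoomed crops show lid corners at (67,26), (279,62), (243,266) and (26,228) in t1. The hasp knob is at (82,188), and the pan and poise knob are clear in both views. Next I'll turn these into world points.

```bash
cat > m.py <<'E'
from h import *
T=bot.camera("top");S=bot.camera("side")
t=lambda x,y:(x/3.2+195-.35,y/3.2+170-.35)
s=lambda x,y:(x/3+195-.33,y/3+165-.33)
L=np.array([onz(T,t(*p),101)[:2] for p in [(67,26),(279,62),(243,266),(26,228)]])
print(L.round(1),"ctr",L.mean(0).round(1))
e=[L[0]-L[3],L[1]-L[2],];d=e[0]+e[1];w=(L[0]-L[1])+(L[3]-L[2]);print(np.linalg.norm(d)/2,np.linalg.norm(w)/2)
yx=np.degrees(np.arctan2(d[1],d[0]));yy=np.degrees(np.arctan2(w[1],w[0]))-90;print("yaw",yx,yy)
for nm,a,b in [("haspknobtop",(82,186),(76,37)),("poiseknobtop",(616,129),(460,283)),("needletip",(765,133),(615,474)),
 ("panA far+y",(352,57),(338,115)),("panB far-y",(522,45),(466,196)),("panC near-y",(541,234),(302,277)),("panD near+y",(368,248),(176,181))]:
    print(nm,*[np.round(q,1) for q in tri(T,t(*a),S,s(*b))])
print("handle z140", [onz(T,t(*p),140.5).round(1) for p in [(103,220),(166,231)]])
E
python3 m.py
```

```text
[[649.2 292.3]
 [616.1  60.7]
 [394.4  92.7]
 [428.2 324.3]] ctr [522.  192.5]
223.62039504036917 234.02403752236722
yaw -8.223568267798319 -8.221611054768303
haspknobtop [467.6 261.7 146.4] 4.4
poiseknobtop [ 544.4 -293.7  142.4] 4.1
needletip [ 557.  -476.9   70.2] 3.4
panA far+y [613.9 -15.7 144.8] 1.5
panB far-y [ 631.3 -194.6  144.3] 3.9
panC near-y [ 434.3 -216.4  140.9] 1.2
panD near+y [415.  -37.  144.3] 2.3
handle z140 [array([435.6, 238.2, 140.5]), array([426. , 172.6, 140.5])]
```

```bash
cat > go.py <<'E'
# python3 go.py x y z yaw [x y z yaw ...]: prints rows (tool axes, scaled) to reach tool-down poses from now
import sys,numpy as np
from rig import bot
from scipy.spatial.transform import Rotation as R
s=bot.observe();p=np.array(s["tool_pos"]);r=R.from_euler("xyz",s["ee_rot"],degrees=True)
if len(sys.argv)<2: print(round(s["clock"],2),p.round(1),np.round(s["ee_rot"],1),"j",np.round(s["joints"],1),"F",np.round(s["ft_force"],1),"open",round(s["opening"],1),round(s["gripper_force"],1))
a=list(map(float,sys.argv[1:]))
for i in range(0,len(a),4):
    t=np.array(a[i:i+3]);q=R.from_euler("xyz",[180,0,a[i+3]],degrees=True)
    w=(r.inv()*q).as_rotvec(degrees=True)/90
    print(a[i:i+4],"->",np.round(np.r_[r.inv().apply(t-p)/250,w],3))
E
python3 go.py 300 400 205 171.8; python3 go.py
```

```text
[300.0, 400.0, 205.0, 171.8] -> [-0.811 -0.371 -0.001 -0.001 -0.    -0.053]
0.2 [123.  535.7 204.8] [-179.9   -0.   167.1] j [71.2  5.  78.6 -0.  96.5 -5.9] F [-0.2 -0.5  0.6] open 94.0 0.0
```

```bash
python3 -m crank '-0.811 -0.371 0 0 0 -0.053 0.45;-0.811 -0.371 0 0 0 -0.053 0.45;-0.811 -0.371 0 0 0 -0.053 0.45;-0.811 -0.371 0 0 0 -0.053 0.45;-0.811 -0.371 0 0 0 -0.053 0.45;-0.811 -0.371 0 0 0 -0.053 0.45;-0.811 -0.371 0 0 0 -0.053 0.45;-0.811 -0.371 0 0 0 -0.053 0.45'; python3 go.py 466 261.3 185 171.8
```

```text
clock: 0.87
tool_pos: [300.3, 399.9, 205.3]
ee_rot: [180.0, -0.0, 171.7]
ft_force: [-0.2, 0.5, -0.1]
opening: 52.2
gripper_force: 0.0
[466.0, 261.3, 185.0, 171.8] -> [-0.736 -0.453  0.08   0.    -0.001 -0.001]
```

```bash
python3 -m crank '-0.736 -0.453 0.08 0 0 0 0.45;-0.736 -0.453 0.08 0 0 0 0.45;-0.736 -0.453 0.08 0 0 0 0.45;-0.736 -0.453 0.08 0 0 0 0.45;-0.736 -0.453 0.08 0 0 0 0.45;-0.736 -0.453 0.08 0 0 0 0.45;-0.736 -0.453 0.08 0 0 0 0.45;-0.736 -0.453 0.08 0 0 0 0.45'; python3 go.py 466 261.3 120 171.8
python3 - <<'E'
from h import *
cam("top","t2",(190,170,300,270),5);cam("side","s2",(190,110,300,260),4)
a=cv2.imread("pics/t2.png");b=cv2.imread("pics/s2.png");h=600
b=b[:500];cv2.imwrite("pics/c2.png",cv2.resize(np.hstack([a[:500,:],b[:500,:440]]),None,fx=.8,fy=.8))
E
```

```text
clock: 1.53
tool_pos: [465.1, 263.2, 185.2]
ee_rot: [180.0, -0.1, 171.9]
ft_force: [0.1, 0.4, 0.6]
opening: 51.7
gripper_force: 0.0
[466.0, 261.3, 120.0, 171.8] -> [-0.005 -0.007  0.261  0.    -0.001  0.001]
```

View pics/c2.png

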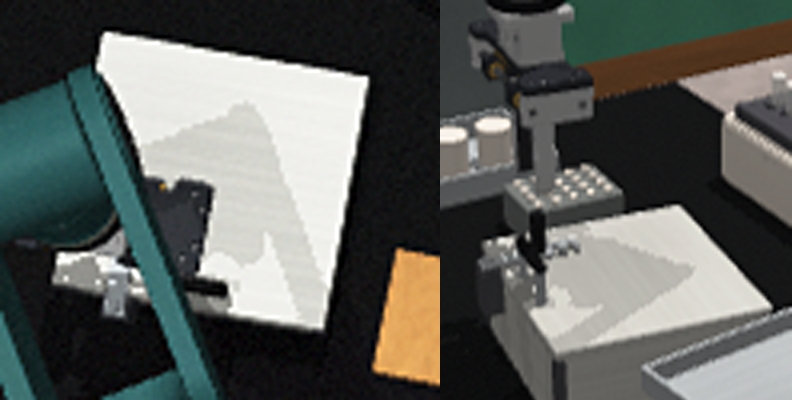

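The side view shows the finger (538,190) right above the black knob (537,225), so I'll descend and grip.

```bash
python3 -m crank '-0.004 -0.006 0.08 0 0 0 0.45;-0.004 -0.006 0.16 0 0 0 0.45;-0.004 -0.006 0.22 0 0 0 0.45;-0.004 -0.006 0.255 0 0 0 0.45;-0.004 -0.006 0.255 0 0 0 0.45;-0.004 -0.006 0.255 0 0 0 1;-0.004 -0.006 0.255 0 0 0 1;-0.004 -0.006 0.255 0 0 0 1;-0.004 -0.006 0.255 0 0 0 1;-0.004 -0.006 0.255 0 0 0 1;-0.004 -0.006 0.255 0 0 0 1;-0.004 -0.006 0.255 0 0 0 1;-0.004 -0.006 0.255 0 0 0 1' 15; python3 go.py
python3 - <<'E'
import numpy as np,os
piv=np.array([410.8,269.1])
for a in (15,30,45,60,75,87):
    t=np.radians(a-8.2);q=piv+55*np.array([np.cos(t),np.sin(t)]);print(a);os.system(f"python3 go.py {q[0]} {q[1]} 121 171.8")
E
```

```text
clock: 2.72
tool_pos: [467.6, 261.3, 122.6]
ee_rot: [179.8, 0.1, 171.8]
ft_force: [1.6, 3.8, 1.5]
opening: 15.5
gripper_force: 15.0
2.72 [467.6 261.3 122.6] [1.798e+02 1.000e-01 1.718e+02] j [ 23.1   4.8  88.2   0.1  86.8 -58.8] F [1.6 3.8 1.5] open 15.5 15.0
[465.4131029458595, 275.6122182568576, 121.0, 171.8] -> [0.017 0.055 0.006 0.002 0.001 0.   ]
[461.86672047845025, 289.52523095526294, 121.0, 171.8] -> [0.039 0.108 0.006 0.002 0.001 0.   ]
[454.84022540218035, 302.04629791835725, 121.0, 171.8] -> [0.074 0.154 0.006 0.002 0.001 0.   ]
[444.8124617446655, 312.3221291246471, 121.0, 171.8] -> [0.119 0.189 0.006 0.002 0.001 0.   ]
[432.46680502750235, 319.6524436590379, 121.0, 171.8] -> [0.172 0.211 0.006 0.002 0.001 0.   ]
[421.48288931709845, 323.0525335442056, 121.0, 171.8] -> [0.218 0.218 0.006 0.002 0.001 0.   ]
15
30
45
60
75
87
```

```bash
python3 -m crank '0.003 0.03 0 0 0 0 1;0.008 0.055 0 0 0 0 1;0.017 0.08 0 0 0 0 1;0.03 0.108 0 0 0 0 1;0.046 0.132 0 0 0 0 1;0.066 0.154 0 0 0 0 1;0.087 0.173 0 0 0 0 1;0.11 0.189 0 0 0 0 1;0.136 0.201 0 0 0 0 1;0.163 0.211 0 0 0 0 1;0.187 0.216 0 0 0 0 1;0.209 0.218 0 0 0 0 1;0.209 0.218 0 0 0 0 1;0.209 0.218 0 0 0 0 0.5;0.209 0.218 0 0 0 0 0.5;0.209 0.218 0 0 0 0 0.5;0.209 0.218 0 0 0 0 0.5;0.209 0.218 -0.15 0 0 0 0.5;0.209 0.218 -0.3 0 0 0 0.5;0.209 0.218 -0.3 0 0 0 0.5' 15; python3 go.py 429 205.9 200 81.8; python3 go.py
```

```text
clock: 4.38
tool_pos: [425.5, 323.6, 204.3]
ee_rot: [179.5, 0.5, 171.8]
ft_force: [1.2, -0.4, 0.6]
opening: 46.5
gripper_force: 0.0
[429.0, 205.9, 200.0, 81.8] -> [-0.081 -0.464  0.014  0.009  0.     1.   ]
4.38 [425.5 323.6 204.3] [179.5   0.5 171.8] j [ 31.1   2.5  81.3   0.   95.5 -50.7] F [ 1.2 -0.4  0.6] open 46.5 0.0
```

```bash
python3 -m crank '-0.081 -0.464 0.014 0 0 1 0.45;-0.081 -0.464 0.014 0 0 1 0.45;-0.081 -0.464 0.014 0 0 1 0.45;-0.081 -0.464 0.014 0 0 1 0.45;-0.081 -0.464 0.014 0 0 1 0.45;-0.081 -0.464 0.014 0 0 1 0.45;-0.081 -0.464 0.014 0 0 1 0.45;-0.081 -0.464 0.014 0 0 1 0.45;-0.081 -0.464 0.014 0 0 1 0.45;-0.081 -0.464 0.014 0 0 1 0.45;-0.081 -0.464 0.014 0 0 1 0.45;-0.081 -0.464 0.014 0 0 1 0.45;-0.081 -0.464 0.014 0 0 1 0.45;-0.081 -0.464 0.014 0 0 1 0.45;-0.081 -0.464 0.014 0 0 1 0.45'; python3 go.py; python3 go.py 429 205.9 121 81.8
python3 - <<'E'
from h import *
cam("top","t3",(190,170,300,270),5);cam("side","s3",(190,110,300,260),4)
a=cv2.imread("pics/t3.png");b=cv2.imread("pics/s3.png")
cv2.imwrite("pics/c3.png",cv2.resize(np.hstack([a[:500,:],b[:500,:440]]),None,fx=.8,fy=.8))
E
```

```text
clock: 5.63
tool_pos: [426.2, 204.0, 192.8]
ee_rot: [-179.9, 0.0, 81.9]
ft_force: [0.6, 1.1, -0.4]
opening: 51.7
gripper_force: 0.0
5.63 [426.2 204.  192.8] [-179.9    0.    81.9] j [18.7 -4.8 89.8  0.  95.1 26.8] F [ 0.6  1.1 -0.4] open 51.7 0.0
[429.0, 205.9, 121.0, 81.8] -> [ 0.009  0.01   0.287 -0.001  0.     0.002]
```

View pics/c3.png

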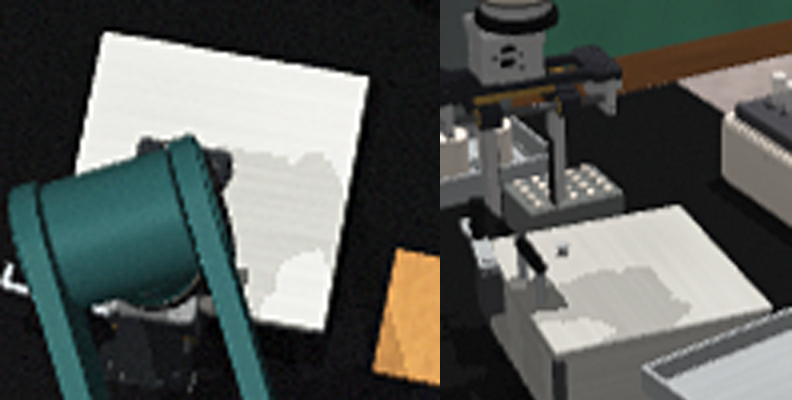

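The hasp strap now points off the case's +y side, with its end at (15,278) in the left crop. The fingers straddle the handle (530,252 on the right), so I'll go down and grip it.

```bash
python3 -m crank '0.009 0.01 0.1 0 0 0 0.45;0.009 0.01 0.2 0 0 0 0.45;0.009 0.01 0.26 0 0 0 0.45;0.009 0.01 0.287 0 0 0 0.45;0.009 0.01 0.287 0 0 0 1;0.009 0.01 0.287 0 0 0 1;0.009 0.01 0.287 0 0 0 1;0.009 0.01 0.287 0 0 0 1;0.009 0.01 0.287 0 0 0 1;0.009 0.01 0.287 0 0 0 1;0.009 0.01 0.287 0 0 0 1;0.009 0.01 0.287 0 0 0 1' 20; python3 go.py
python3 - <<'E'
import numpy as np
for a in range(5,101,5):
    t=np.radians(166.3-a);print(a,np.round([ (211*np.cos(t)+205)/250, -(211*np.sin(t)-50)/250],3))
E
```

```text
clock: 6.73
tool_pos: [428.9, 206.2, 122.3]
ee_rot: [-180.0, -0.0, 81.8]
ft_force: [-2.3, 0.8, 4.4]
opening: 13.0
gripper_force: 20.0
6.73 [428.9 206.2 122.3] [-180.    -0.    81.8] j [18.8 -2.7 95.8  0.  86.8 27. ] F [-2.3  0.8  4.4] open 13.0 20.0
5 [ 0.021 -0.071]
10 [ 0.047 -0.139]
15 [ 0.08  -0.205]
20 [ 0.118 -0.268]
25 [ 0.161 -0.328]
30 [ 0.21  -0.383]
35 [ 0.263 -0.434]
40 [ 0.32 -0.48]
45 [ 0.382 -0.521]
50 [ 0.446 -0.557]
55 [ 0.513 -0.586]
60 [ 0.583 -0.61 ]
65 [ 0.655 -0.628]
70 [ 0.727 -0.639]
75 [ 0.801 -0.644]
80 [ 0.874 -0.642]
85 [ 0.948 -0.634]
90 [ 1.02 -0.62]
95 [ 1.091 -0.599]
100 [ 1.159 -0.573]
```

```bash
python3 -m crank '0 0.01 -0.035 0 0 0 1;0 0.021 -0.071 0 0 0 1;0 0.033 -0.105 0 0 0 1;0 0.047 -0.139 0 0 0 1;0 0.063 -0.172 0 0 0 1;0 0.08 -0.205 0 0 0 1;0 0.118 -0.268 0 0 0 1;0 0.161 -0.328 0 0 0 1;0 0.21 -0.383 0 0 0 1;0 0.263 -0.434 0 0 0 1;0 0.32 -0.48 0 0 0 1;0 0.382 -0.521 0 0 0 1;0 0.446 -0.557 0 0 0 1;0 0.446 -0.557 0 0 0 1;0 0.446 -0.557 0 0 0 1'; python3 go.py
python3 - <<'E'
import numpy as np
f=lambda a:np.array([(211*np.cos(np.radians(166.3-a))+205)/250, -(211*np.sin(np.radians(166.3-a))-50)/250])
for a in range(55,101,5): print(a,np.round(f(a)-f(50),3))
E
```

```text
clock: 7.98
tool_pos: [542.2, 189.5, 266.6]
ee_rot: [179.5, -0.1, 81.8]
ft_force: [-2.7, 0.1, 9.3]
opening: 13.5
gripper_force: 20.0
7.98 [542.2 189.5 266.6] [ 1.795e+02 -1.000e-01  8.180e+01] j [ 1.37e+01  7.50e+00  6.89e+01 -1.00e-01  1.03e+02  2.19e+01] F [-2.7  0.1  9.3] open 13.5 20.0
55 [ 0.067 -0.03 ]
60 [ 0.137 -0.053]
65 [ 0.209 -0.071]
70 [ 0.281 -0.082]
75 [ 0.355 -0.087]
80 [ 0.428 -0.086]
85 [ 0.502 -0.078]
90 [ 0.574 -0.063]
95 [ 0.645 -0.043]
100 [ 0.713 -0.016]
```

```bash
python3 -m crank '0 0.033 -0.016 0 0 0 1;0 0.067 -0.03 0 0 0 1;0 0.102 -0.042 0 0 0 1;0 0.137 -0.053 0 0 0 1;0 0.173 -0.063 0 0 0 1;0 0.209 -0.071 0 0 0 1;0 0.245 -0.077 0 0 0 1;0 0.281 -0.082 0 0 0 1;0 0.318 -0.085 0 0 0 1;0 0.355 -0.087 0 0 0 1;0 0.392 -0.087 0 0 0 1;0 0.428 -0.086 0 0 0 1;0 0.465 -0.083 0 0 0 1;0 0.502 -0.078 0 0 0 1;0 0.538 -0.072 0 0 0 1;0 0.574 -0.063 0 0 0 1;0 0.61 -0.054 0 0 0 1;0 0.645 -0.043 0 0 0 1;0 0.645 -0.043 0 0 0 1;0 0.645 -0.043 0 0 0 1'; python3 go.py
```

```text
clock: 9.65
tool_pos: [701.6, 165.8, 272.1]
ee_rot: [179.7, 0.0, 81.7]
ft_force: [2.5, -2.2, 1.6]
opening: 13.3
gripper_force: 20.0
9.65 [701.6 165.8 272.1] [179.7   0.   81.7] j [ 8.900e+00  2.830e+01  4.190e+01 -1.000e-01  1.095e+02  1.710e+01] F [ 2.5 -2.2  1.6] open 13.3 20.0
```

```bash
python3 -m crank '0 0 0 0 0 0 0.6;0 0 0 0 0 0 0.6;0 0 0 0 0 0 0.6;0 0 0 0 0 0 0.6;0 0 -0.08 0 0 0 0.6;0 0 -0.16 0 0 0 0.6;0 0 -0.24 0 0 0 0.6;0 0 -0.3 0 0 0 0.6;0 0 -0.3 0 0 0 0.6;0 0 -0.3 0 0 0 0.6'; python3 go.py; python3 go.py 560 186 347 81.8
```

```text
clock: 10.48
tool_pos: [699.3, 167.5, 347.5]
ee_rot: [179.9, -0.1, 81.9]
ft_force: [-0.8, -0.5, -0.6]
opening: 37.7
gripper_force: 0.0
10.48 [699.3 167.5 347.5] [ 1.799e+02 -1.000e-01  8.190e+01] j [  9.   31.2  29.    0.  119.7  17.1] F [-0.8 -0.5 -0.6] open 37.7 0.0
[560.0, 186.0, 347.0, 81.8] -> [-0.006 -0.562  0.001  0.001 -0.001  0.001]
```

```bash
python3 -m crank '0 -0.3 0 0 0 0 0.3;0 -0.6 0 0 0 0 0.3;-0.5 -1 0 0 0 0 0.3;-1 -1 0 0 0 0 0.3;-1 -1 0 0 0 0 0.3;-1 -1 0 0 0 0 0.3;-1 -1 0 0 0 0 0.3;-1 -1 0 0 0 0 0.3;-1 -1 0 0 0 0 0.3;-1 -1 0 0 0 0 0.3;-1 -1 0 0 0 0 0.3;-1 -1 0 0 0 0 0.3'; python3 go.py
python3 - <<'E'
from h import *
cam("top","t4",(190,160,310,270),5);cam("side")
E
```

```text
clock: 11.48
tool_pos: [415.9, -44.6, 345.3]
ee_rot: [-179.9, -0.1, 81.8]
ft_force: [0.6, -0.3, -0.2]
opening: 65.9
gripper_force: 0.0
11.48 [415.9 -44.6 345.3] [-1.799e+02 -1.000e-01  8.180e+01] j [-1.39e+01 -1.09e+01  7.79e+01  1.00e-01  1.13e+02 -5.70e+00] F [ 0.6 -0.3 -0.2] open 65.9 0.0
```

View pics/t4.png

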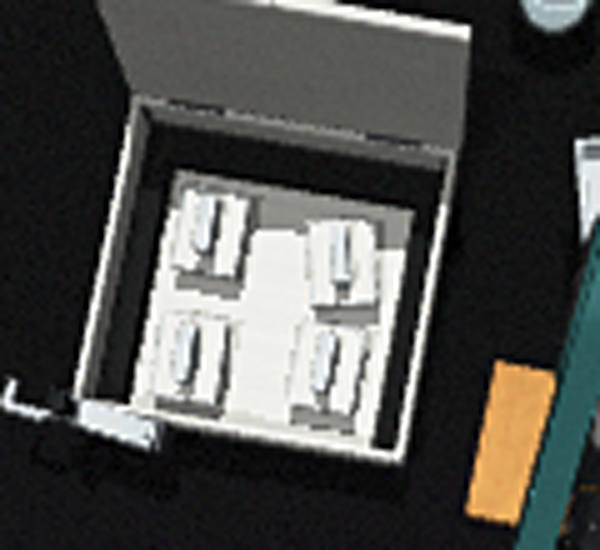

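The picture shows four tins in the open case, with tabs near (207,220), (342,250), (186,352) and (326,358) in the crop. The hasp is clear on the left and the lid stands upright. I'll measure the tabs by colour.

```bash
cat > tabs.py <<'E'
from h import *
T=cam("top");f=T["frame"].astype(int)
b=cv2.resize(T["frame"],None,fx=5,fy=5,interpolation=cv2.INTER_CUBIC).astype(int)
cc,cy=np.array([523,192.3]),np.radians(-8.2);X=np.array([np.cos(cy),np.sin(cy)]);Y=np.array([-X[1],X[0]])
# region: inside of case
pts=np.array([np.r_[cc+X*x+Y*y,79] for x,y in((-100,-95),(-100,100),(80,100),(80,-95))])
m=np.zeros(b.shape[:2],np.uint8);cv2.fillConvexPoly(m,((proj(T,pts)+.5)*5-.5).astype(int),1)
blue=((b[...,2]-b[...,0])>6)&(b.sum(2)>330)&(m>0)
n,l,st,ce=cv2.connectedComponentsWithStats(blue.astype(np.uint8))
for i in range(1,n):
    if st[i,4]<150: continue
    r=cv2.minAreaRect(np.argwhere(l==i)[:,::-1].astype(np.float32));u=(np.array(r[0])+.5)/5-.5
    bx=[onz(T,(q+.5)/5-.5,79)[:2] for q in cv2.boxPoints(r)]
    e=[bx[1]-bx[0],bx[2]-bx[1]];e=max(e,key=np.linalg.norm);p=onz(T,u,79)
    print("tab",p.round(1)[:2],"area",st[i,4],"size mm",[round(float(np.linalg.norm(bx[k+1]-bx[k])),1) for k in(0,1)],"dir",round(float((np.degrees(np.arctan2(e[1],e[0]))+90)%180-90),1),"case xy",((p[:2]-cc)@X).round(1),((p[:2]-cc)@Y).round(1))
E
python3 tabs.py
python3 - <<'E'
import cv2
a=cv2.imread("pics/t4.png")
for p in [(207,210),(342,240),(186,340),(207,240),(240,230)]: print(p,a[p[1],p[0]])
E
```

```text
tab [561. 238.] area 545 size mm [40.1, 11.1] dir -5.6 case xy 31.1 50.6
tab [540.  142.8] area 560 size mm [10.9, 36.8] dir 5.2 case xy 23.9 -46.6
tab [476.9 248.3] area 295 size mm [22.4, 10.8] dir -8.5 case xy -53.6 48.9
tab [473.2 150.3] area 340 size mm [22.0, 11.1] dir -8.4 case xy -43.2 -48.7
(207, 210) [231 230 223]
(342, 240) [236 235 227]
(186, 340) [243 242 236]
(207, 240) [249 246 241]
(240, 230) [238 240 237]
```

```bash
sed -i 's/)>6)/)>float(__import__("sys").argv[1]))/' tabs.py; python3 tabs.py 5; python3 tabs.py 4; python3 go.py 523 142 200 187 540 142.5 150 185 540 142.5 49 185
```

```text
tab [560.9 238.2] area 705 size mm [39.5, 11.1] dir -7.0 case xy 30.9 50.8
tab [540.8 143.2] area 682 size mm [11.6, 37.8] dir 4.5 case xy 24.6 -46.1
tab [468.6 248.9] area 650 size mm [38.9, 11.2] dir -5.5 case xy -61.9 48.3
tab [464.7 152. ] area 704 size mm [39.5, 12.1] dir -8.2 case xy -52.0 -48.2
tab [561.2 238.6] area 768 size mm [40.5, 12.0] dir -7.3 case xy 31.2 51.3
tab [541.7 143.6] area 775 size mm [12.6, 40.1] dir 6.4 case xy 25.4 -45.5
tab [469.1 249.3] area 765 size mm [38.4, 12.1] dir -6.0 case xy -61.5 48.7
tab [464.3 151.9] area 795 size mm [41.0, 11.9] dir -8.6 case xy -52.3 -48.3
[523.0, 142.0, 200.0, 187.0] -> [ 7.950e-01  3.170e-01  5.830e-01 -0.000e+00 -1.000e-03 -1.167e+00]
[540.0, 142.5, 150.0, 185.0] -> [ 8.060e-01  3.840e-01  7.830e-01 -0.000e+00 -1.000e-03 -1.145e+00]
[540.0, 142.5, 49.0, 185.0] -> [ 8.060e-01  3.850e-01  1.187e+00 -0.000e+00 -1.000e-03 -1.145e+00]
```

```bash
python3 go.py 464.5 152 150 171.6
```

```text
[464.5, 152.0, 150.0, 171.6] -> [ 0.802  0.08   0.783 -0.    -0.001 -0.996]
```

```bash
python3 -m crank '0.8 0.08 0.2 0 0 -1 0.5;0.8 0.08 0.2 0 0 -1 0.5;0.8 0.08 0.2 0 0 -1 0.5;0.8 0.08 0.2 0 0 -1 0.5;0.8 0.08 0.4 0 0 -1 0.5;0.8 0.08 0.6 0 0 -1 0.5;0.8 0.08 0.7 0 0 -1 0.5;0.8 0.08 0.78 0 0 -1 0.5;0.8 0.08 0.78 0 0 -1 0.5;0.8 0.08 0.78 0 0 -1 0.5;0.8 0.08 0.78 0 0 -1 0.5;0.8 0.08 0.78 0 0 -1 0.5;0.8 0.08 0.78 0 0 -1 0.5;0.8 0.08 0.78 0 0 -1 0.5;0.8 0.08 0.78 0 0 -1 0.5;0.8 0.08 0.78 0 0 -1 0.5'; python3 go.py 464.5 152 50 171.6
```

```text
clock: 13.07
tool_pos: [464.4, 150.9, 151.2]
ee_rot: [-180.0, -0.0, 171.8]
ft_force: [0.4, -0.3, -0.5]
opening: 46.9
gripper_force: 0.0
[464.5, 152.0, 50.0, 171.6] -> [ 0.     0.004  0.405 -0.    -0.     0.002]
```

```bash
python3 -m crank '0 0.004 0.1 0 0 0 0.5;0 0.004 0.2 0 0 0 0.5;0 0.004 0.28 0 0 0 0.5;0 0.004 0.34 0 0 0 0.5;0 0.004 0.38 0 0 0 0.5;0 0.004 0.405 0 0 0 0.5;0 0.004 0.405 0 0 0 0.5;0 0.004 0.405 0 0 0 1;0 0.004 0.405 0 0 0 1;0 0.004 0.405 0 0 0 1;0 0.004 0.405 0 0 0 1;0 0.004 0.405 0 0 0 1;0 0.004 0.405 0 0 0 1;0 0.004 0.405 0 0 0 1' 30; python3 go.py;python3 -m crank '0 0 -0.1 0 0 0 1;0 0 -0.2 0 0 0 1;0 0 -0.3 0 0 0 1;0 0 -0.4 0 0 0 1;0 0 -0.5 0 0 0 1;0 0 -0.6 0 0 0 1;0 0 -0.7 0 0 0 1;0 0 -0.74 0 0 0 1;0 0 -0.74 0 0 0 1' ; python3 go.py; python3 go.py 475 -78 235 175.9 475 -78 170 175.9
python3 - <<'E'
import numpy as np
c=np.array([523.6,-115.9]);t=np.radians(5.9);X=np.array([np.cos(t),np.sin(t)]);Y=np.array([-X[1],X[0]])
for a,b in((-47,-42),(-47,42),(47,-42),(47,42)): print(a,b,(c+a*X+b*Y).round(1))
E
```

```text
clock: 14.23
tool_pos: [464.9, 151.5, 50.7]
ee_rot: [180.0, 0.1, 171.8]
ft_force: [0.2, 0.6, 1.8]
opening: 12.0
gripper_force: 30.0
14.23 [464.9 151.5  50.7] [1.800e+02 1.000e-01 1.718e+02] j [ 11.4   2.1  99.6   0.   78.2 -70.4] F [0.2 0.6 1.8] open 12.0 30.0
clock: 14.98
tool_pos: [465.9, 151.6, 238.1]
ee_rot: [179.9, 0.3, 171.8]
ft_force: [0.5, 0.5, -0.5]
opening: 11.9
gripper_force: 30.0
14.98 [465.9 151.6 238.1] [179.9   0.3 171.8] j [ 11.4  -3.2  83.2   0.   99.7 -70.4] F [ 0.5  0.5 -0.5] open 11.9 30.0
[475.0, -78.0, 235.0, 175.9] -> [-0.167 -0.904  0.011  0.001  0.003 -0.045]
[475.0, -78.0, 170.0, 175.9] -> [-0.165 -0.905  0.271  0.001  0.003 -0.045]
-47 -42 [ 481.2 -162.5]
-47 42 [472.5 -79. ]
47 -42 [ 574.7 -152.8]
47 42 [566.  -69.3]
```

```bash
python3 -m crank '-0.04 -0.1 0 0 0 0 1;-0.1 -0.25 0 0 0 -0.05 1;-0.15 -0.4 0 0 0 -0.1 1;-0.2 -0.55 0 0 0 -0.156 1;-0.2 -0.7 0 0 0 -0.156 1;-0.2 -0.8 0 0 0 -0.156 1;-0.2 -0.87 0 0 0 -0.156 1;-0.2 -0.9 0 0 0 -0.156 1;-0.2 -0.9 0 0 0 -0.156 1;-0.2 -0.9 0 0 0 -0.156 1' 30; python3 go.py; python3 go.py 481.2 -162.5 235 185.9 481.2 -162.5 169 185.9
```

```text
clock: 15.82
tool_pos: [481.7, -77.9, 233.9]
ee_rot: [179.9, -0.1, -174.1]
ft_force: [0.3, 0.6, -1.8]
opening: 11.9
gripper_force: 30.0
15.82 [481.7 -77.9 233.9] [ 1.799e+02 -1.000e-01 -1.741e+02] j [-1.590e+01 -3.100e+00  8.350e+01  1.000e-01  9.970e+01 -1.117e+02] F [ 0.3  0.6 -1.8] open 11.9 30.0
[481.2, -162.5, 235.0, 185.9] -> [ 0.036 -0.337 -0.005  0.001 -0.001 -0.   ]
[481.2, -162.5, 169.0, 185.9] -> [ 0.036 -0.337  0.259  0.001 -0.001 -0.   ]
```

```bash
python3 -m crank '0.036 -0.1 0 0 0 0 1;0.036 -0.2 0 0 0 0 1;0.036 -0.29 0 0 0 0 1;0.036 -0.337 0 0 0 0 1;0.036 -0.337 0.02 0 0 0 1;0.036 -0.337 0.09 0 0 0 1;0.036 -0.337 0.15 0 0 0 1;0.036 -0.337 0.2 0 0 0 1;0.036 -0.337 0.22 0 0 0 1;0.036 -0.337 0.235 0 0 0 1;0.036 -0.337 0.245 0 0 0 1;0.036 -0.337 0.255 0 0 0 1;0.036 -0.337 0.255 0 0 0 1;0.036 -0.337 0.255 0 0 0 1' 30; python3 go.py
python3 - <<'E'
from h import *
cam("side","s5",(240,150,420,310),4)
E
```

```text
clock: 16.98
tool_pos: [482.1, -163.3, 172.1]
ee_rot: [-180.0, 0.1, -174.1]
ft_force: [-0.1, -0.2, -0.5]
opening: 11.4
gripper_force: 30.0
16.98 [ 482.1 -163.3  172.1] [-1.800e+02  1.000e-01 -1.741e+02] j [ -25.1    0.2   87.3    0.    92.4 -121. ] F [-0.1 -0.2 -0.5] open 11.4 30.0
```

View pics/s5.png

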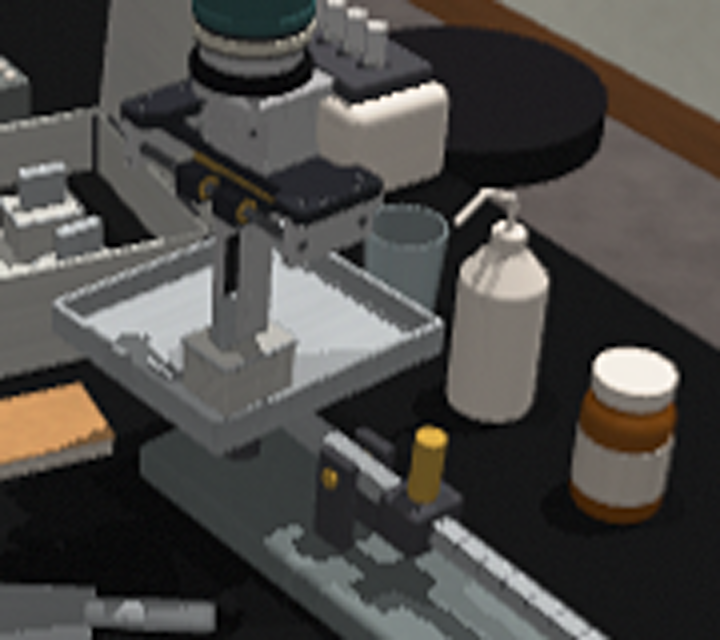

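The tin hangs over the pan's near corner (240,375) with little gap. I'll lower it a little more and release.

```bash
python3 -m crank '0 0 0.01 0 0 0 1;0 0 0.02 0 0 0 1;0 0 0.03 0 0 0 1;0 0 0.03 0 0 0 1' 30; python3 -m crank '0 0 0 0 0 0 0.85;0 0 0 0 0 0 0.7;0 0 0 0 0 0 0.7;0 0 0 0 0 0 0.7;0 0 0 0 0 0 0.7;0 0 0 0 0 0 0.7;0 0 -0.06 0 0 0 0.65;0 0 -0.14 0 0 0 0.65;0 0 -0.22 0 0 0 0.65;0 0 -0.27 0 0 0 0.65'; python3 go.py; python3 go.py 500 20 235 184.5 541 143.3 150 184.5 541 143.3 50 184.5
```

```text
clock: 17.37
tool_pos: [481.5, -163.2, 163.3]
ee_rot: [180.0, -0.0, -174.1]
ft_force: [0.4, 0.0, -1.5]
opening: 12.0
gripper_force: 30.0
clock: 18.2
tool_pos: [482.3, -163.4, 233.7]
ee_rot: [-179.9, 0.1, -174.1]
ft_force: [0.5, 0.8, 0.8]
opening: 32.7
gripper_force: 0.0
18.2 [ 482.3 -163.4  233.7] [-1.799e+02  1.000e-01 -1.741e+02] j [ -25.1   -0.6   81.1    0.    99.3 -121. ] F [0.5 0.8 0.8] open 32.7 0.0
[500.0, 20.0, 235.0, 184.5] -> [-0.146  0.723 -0.006 -0.001  0.002  0.015]
[541.0, 143.3, 150.0, 184.5] -> [-3.580e-01  1.197e+00  3.340e-01 -1.000e-03  2.000e-03  1.500e-02]
[541.0, 143.3, 50.0, 184.5] -> [-3.570e-01  1.198e+00  7.340e-01 -1.000e-03  2.000e-03  1.500e-02]
```

```bash
python3 -m crank '0 0.15 0 0 0 0 0.5;-0.1 0.3 0 0 0 0 0.5;-0.14 0.45 0 0 0 0 0.5;-0.14 0.6 0 0 0 0 0.5;-0.14 0.7 0 0 0 0 0.5;-0.14 0.72 0 0 0 0 0.5;-0.14 0.72 0 0 0 0 0.5;-0.14 0.72 0 0 0 0 0.5'; python3 tabs.py 5;python3 - <<'E'
from h import *
cam("top","t6",(190,160,380,270),4)
E
python3 go.py;python3 go.py 541 143.3 150 184.5 541 143.3 50 184.5
```

```text
clock: 18.87
tool_pos: [498.2, 18.9, 231.4]
ee_rot: [-180.0, -0.0, -174.1]
ft_force: [0.6, -0.1, -1.3]
opening: 46.7
gripper_force: 0.0
tab [560.9 238.4] area 664 size mm [39.9, 11.3] dir -7.0 case xy 30.9 51.0
tab [540.8 143. ] area 705 size mm [10.8, 38.2] dir 6.1 case xy 24.6 -46.3
tab [468.9 248.9] area 690 size mm [39.3, 11.1] dir -5.5 case xy -61.6 48.3
18.97 [498.3  18.1 231.4] [-180.    -0.  -174.2] j [  -4.4   -1.8   82.6   -0.    99.2 -100.2] F [ 0.  -0.5 -0.9] open 46.8 0.0
[541.0, 143.3, 150.0, 184.5] -> [-0.221  0.481  0.325 -0.    -0.     0.014]
[541.0, 143.3, 50.0, 184.5] -> [-0.221  0.481  0.725 -0.    -0.     0.014]
```

View pics/t6.png

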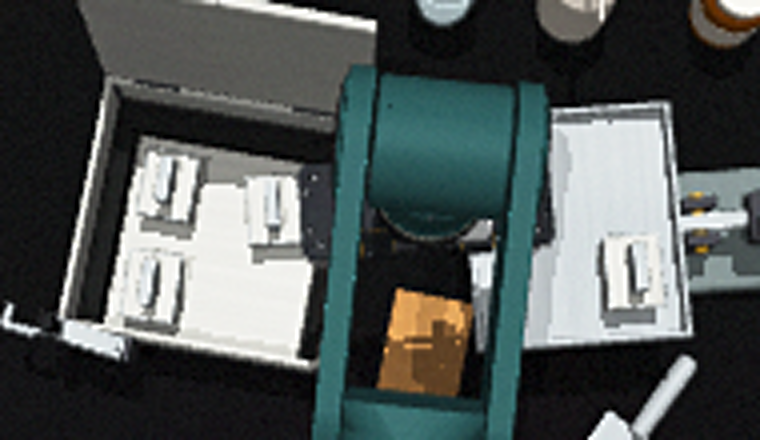

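The first tin stands upright on the pan (630,270) and the other three haven't moved. Next is the tin at (271,208).

```bash
python3 -m crank '-0.07 0.15 0 0 0 0 0.5;-0.15 0.3 0 0 0 0 0.5;-0.22 0.42 0.05 0 0 0 0.5;-0.22 0.48 0.15 0 0 0 0.5;-0.22 0.48 0.25 0 0 0 0.5;-0.22 0.48 0.35 0 0 0 0.5;-0.22 0.48 0.45 0 0 0 0.5;-0.22 0.48 0.55 0 0 0 0.5;-0.22 0.48 0.64 0 0 0 0.5;-0.22 0.48 0.7 0 0 0 0.5;-0.22 0.48 0.725 0 0 0 0.5;-0.22 0.48 0.725 0 0 0 0.5;-0.22 0.48 0.725 0 0 0 1;-0.22 0.48 0.725 0 0 0 1;-0.22 0.48 0.725 0 0 0 1;-0.22 0.48 0.725 0 0 0 1;-0.22 0.48 0.725 0 0 0 1;-0.22 0.48 0.725 0 0 0 1;-0.22 0.48 0.725 0 0 0 1' 30; python3 go.py;python3 -m crank '0 0 -0.1 0 0 0 1;0 0 -0.2 0 0 0 1;0 0 -0.3 0 0 0 1;0 0 -0.4 0 0 0 1;0 0 -0.5 0 0 0 1;0 0 -0.6 0 0 0 1;0 0 -0.7 0 0 0 1;0 0 -0.74 0 0 0 1;0 0 -0.74 0 0 0 1' ; python3 go.py; python3 go.py 560 -69 235 185.9 574.7 -152.8 235 185.9
```

```text
clock: 20.55
tool_pos: [540.8, 144.5, 50.7]
ee_rot: [-180.0, 0.1, -174.1]
ft_force: [-0.6, -0.5, 1.3]
opening: 11.7
gripper_force: 30.0
20.55 [540.8 144.5  50.7] [-1.800e+02  1.000e-01 -1.741e+02] j [  9.2  10.8  89.9  -0.   79.2 -86.7] F [-0.6 -0.5  1.3] open 11.7 30.0
clock: 21.3
tool_pos: [541.9, 144.8, 238.4]
ee_rot: [180.0, 0.3, -174.1]
ft_force: [1.1, 0.1, -0.6]
opening: 11.9
gripper_force: 30.0
21.3 [541.9 144.8 238.4] [ 180.     0.3 -174.1] j [  9.2   5.9  73.9   0.   99.9 -86.7] F [ 1.1  0.1 -0.6] open 11.9 30.0
[560.0, -69.0, 235.0, 185.9] -> [ 0.016 -0.858  0.013  0.     0.004 -0.   ]
[574.7, -152.8, 235.0, 185.9] -> [-0.008 -1.197  0.013  0.     0.004 -0.   ]
```

```bash
python3 -m crank '0 -0.1 0 0 0 0 1;0 -0.25 0 0 0 0 1;0 -0.4 0 0 0 0 1;0 -0.55 0 0 0 0 1;0 -0.7 0 0 0 0 1;0 -0.85 0 0 0 0 1;0 -0.93 0 0 0 0 1;0 -0.98 0 0 0 0 1;0 -0.98 0 0 0 0 1' 30; python3 go.py; python3 go.py 574.7 -152.8 158 185.9
python3 - <<'E'
from h import *
cam("side","s7",(240,150,440,310),4)
E
```

```text
clock: 22.05
tool_pos: [564.9, -101.3, 232.6]
ee_rot: [179.9, -0.2, -174.3]
ft_force: [-0.8, -0.6, -0.8]
opening: 11.7
gripper_force: 30.0
22.05 [ 564.9 -101.3  232.6] [ 179.9   -0.2 -174.3] j [ -15.8    8.1   72.1   -0.   100.1 -111.5] F [-0.8 -0.6 -0.8] open 11.7 30.0
[574.7, -152.8, 158.0, 185.9] -> [-0.02  -0.209  0.298  0.001 -0.002 -0.002]
```

View pics/s7.png

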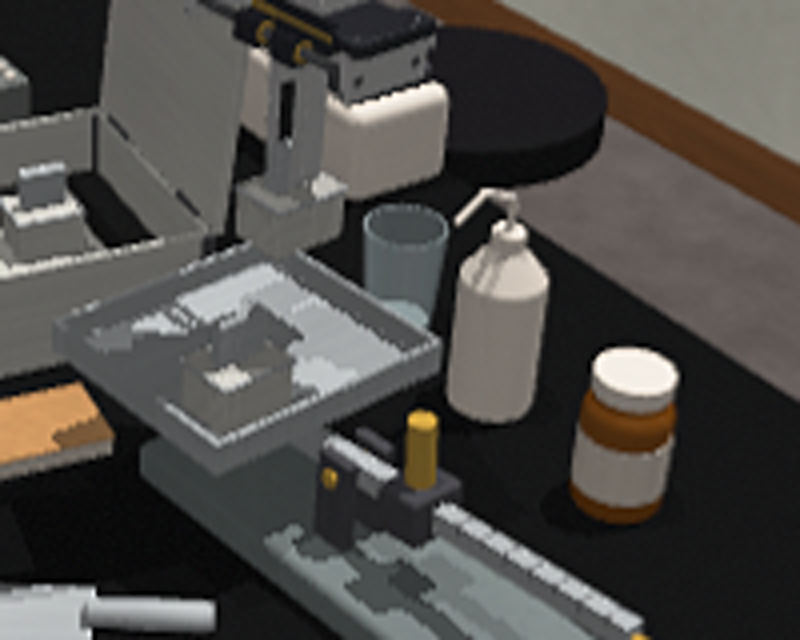

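The pan has sunk, with its near corner now at (215,447), and the first tin stands in it. I'll lower the second tin in small steps and watch the force.

```bash
python3 -m crank '-0.02 -0.1 0 0 0 0 1;-0.02 -0.17 0 0 0 0 1;-0.02 -0.209 0.05 0 0 0 1;-0.02 -0.209 0.12 0 0 0 1;-0.02 -0.209 0.19 0 0 0 1;-0.02 -0.209 0.25 0 0 0 1;-0.02 -0.209 0.28 0 0 0 1;-0.02 -0.209 0.29 0 0 0 1;-0.02 -0.209 0.29 0 0 0 1' 30; for i in 1; do python3 -m crank '0 0 0.01 0 0 0 1;0 0 0.01 0 0 0 1'; python3 -m crank '0 0 0.01 0 0 0 1;0 0 0.01 0 0 0 1'; done
```

```text
clock: 22.85
tool_pos: [575.5, -149.4, 161.5]
ee_rot: [179.9, -0.1, -174.1]
ft_force: [0.2, -0.0, -0.5]
opening: 12.0
gripper_force: 30.0
clock: 23.02
tool_pos: [576.5, -150.5, 161.0]
ee_rot: [-180.0, 0.1, -174.1]
ft_force: [-0.2, 0.4, -1.7]
opening: 11.9
gripper_force: 30.0
clock: 23.18
tool_pos: [576.2, -150.8, 158.1]
ee_rot: [-180.0, 0.0, -174.1]
ft_force: [-0.2, 0.3, -1.3]
opening: 11.8
gripper_force: 30.0
```

```bash
for i in 1; do python3 -m crank '0 0 0.01 0 0 0 1;0 0 0.01 0 0 0 1'|grep -E 'pos|for';  python3 -m crank '0 0 0.008 0 0 0 1;0 0 0.008 0 0 0 1'|grep -E 'pos|for'; done
```

```text
tool_pos: [576.5, -151.0, 156.4]
ft_force: [-0.3, -0.3, 2.3]
gripper_force: 30.0
tool_pos: [576.6, -151.1, 156.3]
ft_force: [-3.5, 0.1, 8.8]
gripper_force: 30.0
```

Contact at 156.5, so the low pan floor is about 111. I'll release and go back.

```bash
python3 -m crank '0 0 -0.006 0 0 0 0.85;0 0 -0.006 0 0 0 0.7;0 0 -0.006 0 0 0 0.7;0 0 -0.006 0 0 0 0.7;0 0 -0.006 0 0 0 0.7;0 0 -0.006 0 0 0 0.7;0 0 -0.06 0 0 0 0.65;0 0 -0.14 0 0 0 0.65;0 0 -0.22 0 0 0 0.65;0 0 -0.3 0 0 0 0.65;0 0 -0.31 0 0 0 0.65'; python3 go.py 500 20 235 172.8
```

```text
clock: 24.43
tool_pos: [577.5, -151.3, 235.2]
ee_rot: [-179.8, 0.4, -174.1]
ft_force: [0.4, -0.4, 1.4]
opening: 33.1
gripper_force: 0.0
[500.0, 20.0, 235.0, 172.8] -> [ 0.238  0.713 -0.003 -0.002  0.004  0.145]
```

```bash
python3 -m crank '0.05 0.15 0 0 0 0 0.5;0.12 0.3 0 0 0 0.05 0.5;0.22 0.5 0 0 0 0.1 0.5;0.22 0.7 0 0 0 0.147 0.5;0.22 0.7 0 0 0 0.147 0.5;0.22 0.7 0 0 0 0.147 0.5;0.22 0.7 0 0 0 0.147 0.5;0.22 0.7 0 0 0 0.147 0.5;0.22 0.7 0 0 0 0.147 0.5'; python3 go.py;python3 tabs.py 5; python3 go.py 561 238.4 200 172.9 561 238.4 50 172.9
```

```text
clock: 25.18
tool_pos: [503.6, 16.6, 230.1]
ee_rot: [-180.0, -0.0, 172.6]
ft_force: [-0.1, 0.4, -0.7]
opening: 47.2
gripper_force: 0.0
25.18 [503.6  16.6 230.1] [-180.    -0.   172.6] j [ -4.5  -1.1  82.   -0.   99.1 -87.1] F [-0.1  0.4 -0.7] open 47.2 0.0
tab [562.9 253.8] area 688 size mm [41.1, 11.3] dir -7.7 case xy 30.7 66.6
tab [469.  248.9] area 650 size mm [38.4, 11.4] dir -6.6 case xy -61.6 48.3
[561.0, 238.4, 200.0, 172.9] -> [-0.112  0.91   0.12  -0.    -0.001 -0.004]
[561.0, 238.4, 50.0, 172.9] -> [-0.113  0.91   0.72  -0.    -0.001 -0.004]
```

Tin A has been knocked about 15 mm towards +y, so I'll go to its new place.

```bash
python3 go.py 563 253.5 130 172.5 563 253.5 50 172.5
```

```text
[563.0, 253.5, 130.0, 172.5] -> [-0.113  0.971  0.4   -0.    -0.001  0.   ]
[563.0, 253.5, 50.0, 172.5] -> [-0.113  0.971  0.72  -0.    -0.001  0.   ]
```

```bash
python3 -m crank '-0.05 0.15 0 0 0 0 0.6;-0.1 0.3 0 0 0 0 0.6;-0.113 0.45 0 0 0 0 0.6;-0.113 0.6 0 0 0 0 0.6;-0.113 0.75 0 0 0 0 0.6;-0.113 0.87 0 0 0 0 0.6;-0.113 0.94 0.05 0 0 0 0.6;-0.113 0.972 0.15 0 0 0 0.6;-0.113 0.972 0.25 0 0 0 0.6;-0.113 0.972 0.35 0 0 0 0.6;-0.113 0.972 0.4 0 0 0 0.6;-0.113 0.972 0.4 0 0 0 0.6' ; python3 go.py 563 253.5 50 172.5
```

```text
clock: 26.23
tool_pos: [560.8, 253.4, 125.9]
ee_rot: [-179.8, -0.4, 172.6]
ft_force: [-0.1, -0.5, -0.4]
opening: 37.3
gripper_force: 0.0
[563.0, 253.5, 50.0, 172.5] -> [-0.011  0.003  0.303 -0.002 -0.005  0.001]
```

```bash
python3 -m crank '-0.008 0 0.08 0 0 0 0.6;-0.008 0 0.16 0 0 0 0.6;-0.008 0 0.23 0 0 0 0.6;-0.008 0 0.28 0 0 0 0.6;-0.008 0 0.305 0 0 0 0.6;-0.008 0 0.305 0 0 0 0.6;-0.008 0 0.305 0 0 0 1;-0.008 0 0.305 0 0 0 1;-0.008 0 0.305 0 0 0 1;-0.008 0 0.305 0 0 0 1;-0.008 0 0.305 0 0 0 1;-0.008 0 0.305 0 0 0 1;-0.008 0 0.305 0 0 0 1' 30; python3 go.py;python3 -m crank '0 0 -0.1 0 0 0 1;0 0 -0.2 0 0 0 1;0 0 -0.3 0 0 0 1;0 0 -0.4 0 0 0 1;0 0 -0.5 0 0 0 1;0 0 -0.6 0 0 0 1;0 0 -0.7 0 0 0 1;0 0 -0.74 0 0 0 1;0 0 -0.74 0 0 0 1' ; python3 go.py; python3 go.py 560 10 235 185.9 566 -69.3 235 185.9
```

```text
clock: 27.32
tool_pos: [565.2, 254.0, 55.7]
ee_rot: [-179.9, 0.1, 172.6]
ft_force: [-0.8, -4.0, 5.1]
opening: 12.0
gripper_force: 30.0
27.32 [565.2 254.   55.7] [-1.799e+02  1.000e-01  1.726e+02] j [ 19.   17.8  80.7  -0.1  81.4 -63.6] F [-0.8 -4.   5.1] open 12.0 30.0
clock: 28.07
tool_pos: [565.5, 255.9, 242.6]
ee_rot: [179.8, 0.3, 172.7]
ft_force: [-0.3, 0.4, -1.1]
opening: 11.7
gripper_force: 30.0
28.07 [565.5 255.9 242.6] [179.8   0.3 172.7] j [ 1.910e+01  1.370e+01  6.450e+01  1.000e-01  1.015e+02 -6.360e+01] F [-0.3  0.4 -1.1] open 11.7 30.0
[560.0, 10.0, 235.0, 185.9] -> [-0.103 -0.979  0.027  0.002  0.003 -0.147]
[566.0, -69.3, 235.0, 185.9] -> [-0.167 -1.29   0.026  0.002  0.003 -0.147]
```

```bash
python3 -m crank '-0.01 -0.1 0 0 0 0 1;-0.03 -0.25 0 0 0 -0.05 1;-0.06 -0.4 0 0 0 -0.1 1;-0.1 -0.55 0 0 0 -0.147 1;-0.1 -0.7 0 0 0 -0.147 1;-0.1 -0.83 0 0 0 -0.147 1;-0.1 -0.93 0 0 0 -0.147 1;-0.1 -0.98 0 0 0 -0.147 1;-0.1 -0.98 0 0 0 -0.147 1' 30; python3 go.py 566 -69.3 235 185.9 566 -69.3 170 185.9
```

```text
clock: 28.82
tool_pos: [557.1, 6.7, 237.3]
ee_rot: [180.0, -0.2, -174.3]
ft_force: [-0.6, 0.1, -0.4]
opening: 11.8
gripper_force: 30.0
[566.0, -69.3, 235.0, 185.9] -> [-0.006 -0.306  0.009  0.    -0.002 -0.003]
[566.0, -69.3, 170.0, 185.9] -> [-0.006 -0.306  0.269  0.    -0.002 -0.003]
```

```bash
python3 -m crank '0 -0.1 0 0 0 0 1;0 -0.2 0 0 0 0 1;-0.006 -0.28 0 0 0 0 1;-0.006 -0.306 0.02 0 0 0 1;-0.006 -0.306 0.09 0 0 0 1;-0.006 -0.306 0.16 0 0 0 1;-0.006 -0.306 0.22 0 0 0 1;-0.006 -0.306 0.25 0 0 0 1;-0.006 -0.306 0.265 0 0 0 1;-0.006 -0.306 0.265 0 0 0 1' 30
python3 - <<'E'
from h import *
cam("side","s8",(240,130,440,290),4)
E
```

```text
clock: 29.65
tool_pos: [566.7, -65.9, 171.8]
ee_rot: [179.9, -0.1, -174.0]
ft_force: [-0.8, -0.2, -1.5]
opening: 11.9
gripper_force: 30.0
```

View pics/s8.png

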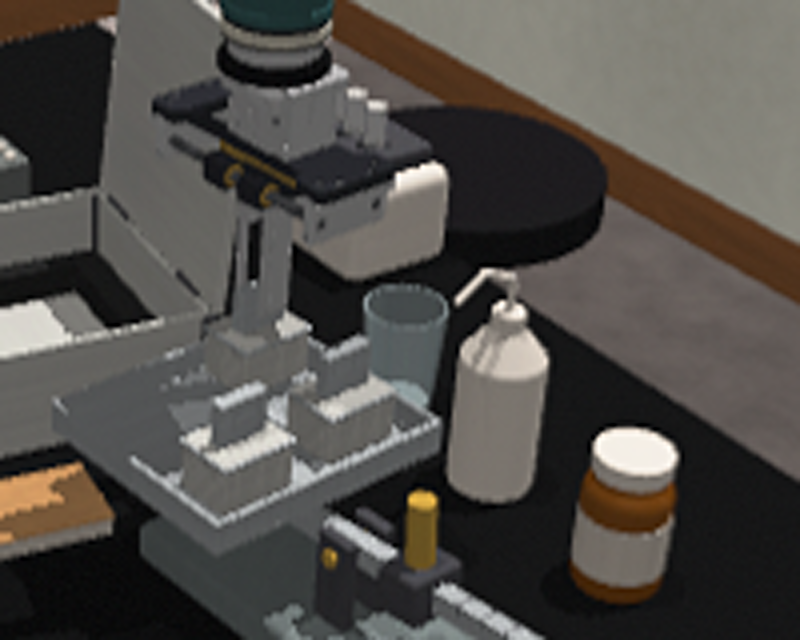

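The third tin hangs level over the free far +y corner of the pan (258,350). I'll lower it in steps.

```bash
python3 -m crank '0 -0.008 0.012 0 0 0 1;0 -0.008 0.024 0 0 0 1;0 -0.008 0.024 0 0 0 1'|grep -E 'pos|ft';  python3 -m crank '0 0 0.01 0 0 0 1;0 0 0.01 0 0 0 1'|grep -E 'pos|ft'; python3 -m crank '0 0 0.01 0 0 0 1;0 0 0.01 0 0 0 1'|grep -E 'pos|ft'
```

```text
tool_pos: [567.5, -69.3, 167.3]
ft_force: [-0.0, 0.7, -2.0]
tool_pos: [567.3, -69.3, 164.5]
ft_force: [1.0, 0.1, -2.1]
tool_pos: [567.2, -69.3, 161.8]
ft_force: [-0.1, 0.4, -0.7]
```

```bash
python3 -m crank '0 0 0.008 0 0 0 1;0 0 0.008 0 0 0 1'|grep -E 'pos|ft'
```

```text
tool_pos: [567.5, -69.4, 161.3]
ft_force: [-1.0, 0.7, 3.2]
```

```bash
python3 -m crank '0 0 0 0 0 0 0.85;0 0 0 0 0 0 0.7;0 0 0 0 0 0 0.7;0 0 0 0 0 0 0.7;0 0 0 0 0 0 0.7;0 0 0 0 0 0 0.7;0 0 -0.06 0 0 0 0.65;0 0 -0.14 0 0 0 0.65;0 0 -0.22 0 0 0 0.65;0 0 -0.29 0 0 0 0.65;0 0 -0.29 0 0 0 0.65'; python3 go.py 490 60 235 173.5
```

```text
clock: 31.37
tool_pos: [569.2, -69.7, 237.4]
ee_rot: [-179.9, 0.4, -174.1]
ft_force: [0.6, 0.3, 0.6]
opening: 32.6
gripper_force: 0.0
[490.0, 60.0, 235.0, 173.5] -> [ 0.262  0.548  0.006 -0.001  0.005  0.137]
```

```bash
python3 -m crank '0.05 0.15 0 0 0 0 0.5;0.12 0.3 0 0 0 0.05 0.5;0.22 0.45 0 0 0 0.1 0.5;0.26 0.55 0 0 0 0.137 0.5;0.26 0.55 0 0 0 0.137 0.5;0.26 0.55 0 0 0 0.137 0.5;0.26 0.55 0 0 0 0.137 0.5'; python3 tabs.py 5; python3 go.py 469.5 249 130 173.7 469.5 249 50 173.7
```

```text
clock: 31.95
tool_pos: [488.7, 60.5, 232.0]
ee_rot: [-180.0, -0.0, 173.6]
ft_force: [-0.1, -0.6, 0.2]
opening: 46.9
gripper_force: 0.0
tab [457.3 146.7] area 327 size mm [84.1, 2.1] dir 2.2 case xy -58.5 -54.5
tab [468.9 248.9] area 664 size mm [38.5, 11.3] dir -5.5 case xy -61.6 48.3
[469.5, 249.0, 130.0, 173.7] -> [ 0.162  0.742  0.408 -0.    -0.    -0.002]
[469.5, 249.0, 50.0, 173.7] -> [ 0.162  0.743  0.728 -0.    -0.    -0.002]
```

```bash
python3 -m crank '0.05 0.15 0 0 0 0 0.55;0.1 0.3 0 0 0 0 0.55;0.162 0.45 0 0 0 0 0.55;0.162 0.6 0 0 0 0 0.55;0.162 0.7 0.03 0 0 0 0.55;0.162 0.742 0.12 0 0 0 0.55;0.162 0.742 0.22 0 0 0 0.55;0.162 0.742 0.33 0 0 0 0.55;0.162 0.742 0.44 0 0 0 0.55;0.162 0.742 0.54 0 0 0 0.55;0.162 0.742 0.63 0 0 0 0.55;0.162 0.742 0.7 0 0 0 0.55;0.162 0.742 0.727 0 0 0 0.55;0.162 0.742 0.727 0 0 0 1;0.162 0.742 0.727 0 0 0 1;0.162 0.742 0.727 0 0 0 1;0.162 0.742 0.727 0 0 0 1;0.162 0.742 0.727 0 0 0 1;0.162 0.742 0.727 0 0 0 1;0.162 0.742 0.727 0 0 0 1' 30; python3 go.py;python3 -m crank '0 0 -0.1 0 0 0 1;0 0 -0.2 0 0 0 1;0 0 -0.3 0 0 0 1;0 0 -0.4 0 0 0 1;0 0 -0.5 0 0 0 1;0 0 -0.6 0 0 0 1;0 0 -0.7 0 0 0 1;0 0 -0.74 0 0 0 1;0 0 -0.74 0 0 0 1' ; python3 go.py; python3 go.py 470 20 235 185.9 473.5 -79 235 185.9
```

```text
clock: 33.67
tool_pos: [470.1, 250.0, 52.2]
ee_rot: [179.9, 0.1, 173.6]
ft_force: [0.4, -0.9, 2.5]
opening: 11.8
gripper_force: 30.0
33.67 [470.1 250.   52.2] [1.799e+02 1.000e-01 1.736e+02] j [ 21.9   7.4  93.7  -0.   78.8 -61.6] F [ 0.4 -0.9  2.5] open 11.8 30.0
clock: 34.42
tool_pos: [470.5, 250.4, 239.2]
ee_rot: [179.8, 0.3, 173.6]
ft_force: [-0.7, -0.5, -0.8]
opening: 11.9
gripper_force: 30.0
34.42 [470.5 250.4 239.2] [179.8   0.3 173.6] j [ 21.9   2.3  77.6   0.   99.8 -61.6] F [-0.7 -0.5 -0.8] open 11.9 30.0
[470.0, 20.0, 235.0, 185.9] -> [-0.101 -0.916  0.015  0.002  0.004 -0.137]
[473.5, -79.0, 235.0, 185.9] -> [-0.16  -1.308  0.014  0.002  0.004 -0.137]
```

```bash
python3 -m crank '-0.01 -0.1 0 0 0 0 1;-0.03 -0.25 0 0 0 -0.05 1;-0.06 -0.4 0 0 0 -0.1 1;-0.1 -0.55 0 0 0 -0.137 1;-0.1 -0.7 0 0 0 -0.137 1;-0.1 -0.83 0 0 0 -0.137 1;-0.1 -0.9 0 0 0 -0.137 1;-0.1 -0.92 0 0 0 -0.137 1;-0.1 -0.92 0 0 0 -0.137 1' 30; python3 go.py 473.5 -79 235 185.9 473.5 -79 166 185.9
```

```text
clock: 35.17
tool_pos: [467.5, 17.6, 234.1]
ee_rot: [179.9, -0.2, -174.3]
ft_force: [-0.2, 0.1, -1.1]
opening: 11.5
gripper_force: 30.0
[473.5, -79.0, 235.0, 185.9] -> [ 0.015 -0.387 -0.004  0.001 -0.002 -0.002]
[473.5, -79.0, 166.0, 185.9] -> [ 0.014 -0.387  0.272  0.001 -0.002 -0.002]
```

```bash
python3 -m crank '0 -0.12 0 0 0 0 1;0.014 -0.25 0 0 0 0 1;0.014 -0.34 0 0 0 0 1;0.014 -0.387 0.02 0 0 0 1;0.014 -0.387 0.09 0 0 0 1;0.014 -0.387 0.16 0 0 0 1;0.014 -0.387 0.22 0 0 0 1;0.014 -0.387 0.255 0 0 0 1;0.014 -0.387 0.272 0 0 0 1;0.014 -0.387 0.272 0 0 0 1' 30;python3 -m crank '0 0 0.01 0 0 0 1;0 0 0.016 0 0 0 1;0 0 0.016 0 0 0 1'|grep -E 'pos|ft';  python3 -m crank '0 0 0.01 0 0 0 1;0 0 0.01 0 0 0 1'|grep -E 'pos|ft'; python3 -m crank '0 0 0.008 0 0 0 1;0 0 0.008 0 0 0 1'|grep -E 'pos|ft'
```

```text
clock: 36.0
tool_pos: [474.2, -77.0, 166.5]
ee_rot: [179.9, -0.1, -174.0]
ft_force: [-0.4, 0.8, -0.9]
opening: 11.9
gripper_force: 30.0
tool_pos: [475.1, -78.1, 164.6]
ft_force: [-0.2, -1.0, -1.1]
tool_pos: [474.8, -78.2, 161.5]
ft_force: [0.5, -0.3, -1.1]
tool_pos: [474.6, -78.2, 159.2]
ft_force: [-1.0, -0.4, -1.7]
```

```bash
python3 -m crank '0 0 0.008 0 0 0 1;0 0 0.008 0 0 0 1'|grep -E 'pos|ft'; python3 -m crank '0 0 0.008 0 0 0 1;0 0 0.008 0 0 0 1'|grep -E 'pos|ft'
```

```text
tool_pos: [474.9, -78.3, 157.9]
ft_force: [0.2, -0.3, -0.2]
tool_pos: [475.0, -78.4, 157.7]
ft_force: [-2.3, 0.3, 8.8]
```

```bash
python3 -m crank '0 0 0 0 0 0 0.85;0 0 0 0 0 0 0.7;0 0 0 0 0 0 0.7;0 0 0 0 0 0 0.7;0 0 0 0 0 0 0.7;0 0 0 0 0 0 0.7;0 0 -0.06 0 0 0 0.65;0 0 -0.14 0 0 0 0.65;0 0 -0.22 0 0 0 0.65;0 0 -0.3 0 0 0 0.65;0 0 -0.3 0 0 0 0.65'; python3 -m crank '0.1 -0.1 0 0 0 0 0.5;0.25 -0.1 0 0 0 0 0.5;0.4 -0.1 0 0 0 0 0.5;0.5 -0.1 0 0 0 0 0.5;0.5 -0.1 0 0 0 0 0.5;0.5 -0.1 0 0 0 0 0.5;0.5 -0.1 0 0 0 0 0.5'; python3 go.py;  python3 - <<'E'
from h import *
a=cam("top","t9",(290,165,450,255),3.5);a=cam("side","s9",(240,190,430,355),3.5)
a=cv2.imread("pics/t9.png");b=cv2.imread("pics/s9.png");c=np.zeros((a.shape[0]+b.shape[0],max(a.shape[1],b.shape[1]),3),np.uint8)
c[:a.shape[0],:a.shape[1]]=a;c[a.shape[0]:,:b.shape[1]]=b;c=c[:,:800];print(a.shape,b.shape);cv2.imwrite("pics/c9.png",c if c.shape[0]<=600 else cv2.resize(c,None,fx=600/c.shape[0],fy=600/c.shape[0]))
E
```

```text
clock: 37.83
tool_pos: [476.6, -78.8, 235.0]
ee_rot: [-179.8, 0.4, -174.1]
ft_force: [1.1, -0.8, 0.8]
opening: 32.9
gripper_force: 0.0
clock: 38.42
tool_pos: [353.3, -115.8, 229.8]
ee_rot: [180.0, 0.0, -174.1]
ft_force: [0.2, 0.1, -0.6]
opening: 46.9
gripper_force: 0.0
38.42 [ 353.3 -115.8  229.8] [ 180.     0.  -174.1] j [ -26.9  -18.5   96.9    0.   101.6 -122.8] F [ 0.2  0.1 -0.6] open 46.9 0.0
(315, 560, 3) (578, 665, 3)
```

View pics/c9.png

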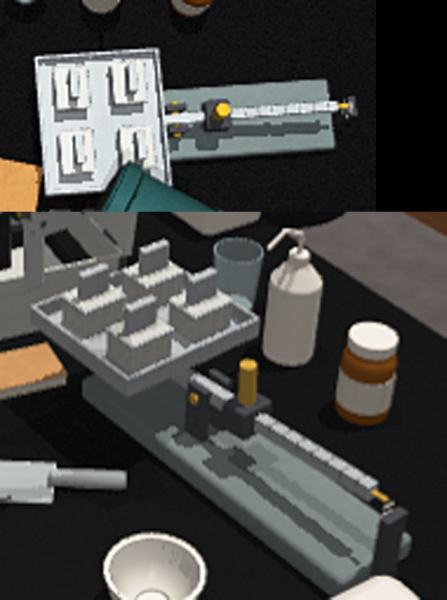

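All four tins stand in the pan, with the poise knob at (222,110) in the top view and (248,380) in the side view. I'll measure the brass knob and the needle.

```bash
cat > poise.py <<'E'
from h import *
def brass(c,box):
    f=cv2.resize(c["frame"],None,fx=4,fy=4,interpolation=cv2.INTER_CUBIC).astype(int);m=(f[...,0]-f[...,2]>70)&(f[...,0]>130)
    k=np.zeros(m.shape,bool);x0,y0,x1,y1=[v*4 for v in box];k[y0:y1,x0:x1]=1;m&=k
    n,l,st,ce=cv2.connectedComponentsWithStats(m.astype(np.uint8))
    return sorted([((ce[i]+.5)/4-.5,st[i]) for i in range(1,n) if st[i,4]>12],key=lambda q:-q[1][4])
T=cam("top");S=cam("side")
o=np.array([535.4,-230.3,0]);t=np.radians(5.9);Xb=np.array([np.cos(t),np.sin(t),0]);Yb=np.array([-Xb[1],Xb[0],0])
A=brass(T,(362,195,450,225));B=brass(S,(315,245,430,345))
for n,q in(("T",A),("S",B)):
    for u,s in q[:5]: print(n,u.round(2),"area",s[4])
if A and B:
    p,e=tri(T,A[0][0],S,B[0][0]);print("knob",p.round(1),e.round(1),"x'",((p-o)@Xb).round(1),"-y'",(-(p-o)@Yb).round(1))
E
python3 poise.py; python3 go.py
```

```text
T [384.52 211.19] area 460
T [435.64 209.46] area 143
T [363.92 208.23] area 42
T [365.05 221.94] area 40
T [363.89 212.72] area 31
S [345.17 254.76] area 451
S [401.01 310.23] area 240
S [322.49 268.42] area 64
knob [ 540.2 -283.8  150.5] 0.5 x' -0.7 -y' 53.7
38.62 [ 353.6 -115.7  229.9] [ 1.800e+02 -1.000e-01 -1.741e+02] j [ -26.9  -18.4   96.8    0.   101.7 -122.8] F [-0.3 -0.1 -0.9] open 47.2 0.0
```

```bash
python3 - <<'E'
from h import *
S=cam("side");T=cam("top")
for z in (90,100,110,120,130,140,150,160): print(z,proj(S,[540,-285,z]).round(1),onz(T,(384.5,211.2),z).round(1))
E
python3 go.py 540 -200 230 185.9 540 -285 175 185.9 540 -285 115 185.9
```

```text
90 [[343.5 274.1]] [ 550.2 -298.8   90. ]
100 [[343.9 271. ]] [ 548.6 -296.3  100. ]
110 [[344.2 267.9]] [ 547.  -293.9  110. ]
120 [[344.5 264.7]] [ 545.3 -291.4  120. ]
130 [[344.8 261.6]] [ 543.7 -288.9  130. ]
140 [[345.2 258.4]] [ 542.1 -286.5  140. ]
150 [[345.5 255.2]] [ 540.4 -284.   150. ]
160 [[345.8 251.9]] [ 538.8 -281.6  160. ]
[540.0, -200.0, 230.0, 185.9] -> [-0.707 -0.412 -0.     0.    -0.     0.   ]
[540.0, -285.0, 175.0, 185.9] -> [-0.673 -0.75   0.219  0.    -0.     0.   ]
[540.0, -285.0, 115.0, 185.9] -> [-0.673 -0.751  0.459  0.    -0.     0.   ]
```

```bash
python3 -m crank '-0.15 -0.1 0 0 0 0 0.5;-0.3 -0.2 0 0 0 0 0.5;-0.45 -0.35 0 0 0 0 0.5;-0.6 -0.5 0 0 0 0 0.5;-0.673 -0.63 0 0 0 0 0.5;-0.673 -0.72 0 0 0 0 0.5;-0.673 -0.75 0.05 0 0 0 0.5;-0.673 -0.75 0.15 0 0 0 0.5;-0.673 -0.75 0.2 0 0 0 0.5;-0.673 -0.75 0.22 0 0 0 0.5;-0.673 -0.75 0.22 0 0 0 0.5'; python3 go.py; python3 go.py 541 -285 118 185.9;  python3 - <<'E'
from h import *
a=cam("side","s10",(290,180,430,300),5)
E
```

```text
clock: 39.63
tool_pos: [538.4, -283.8, 173.2]
ee_rot: [179.8, -0.2, -174.1]
ft_force: [-0.1, -0.3, -0.3]
opening: 47.1
gripper_force: 0.0
39.63 [ 538.4 -283.8  173.2] [ 179.8   -0.2 -174.1] j [ -33.1   13.1   72.9    0.    94.2 -129.1] F [-0.1 -0.3 -0.3] open 47.1 0.0
[541.0, -285.0, 118.0, 185.9] -> [-0.011 -0.006  0.221  0.002 -0.002  0.   ]
```

View pics/s10.png

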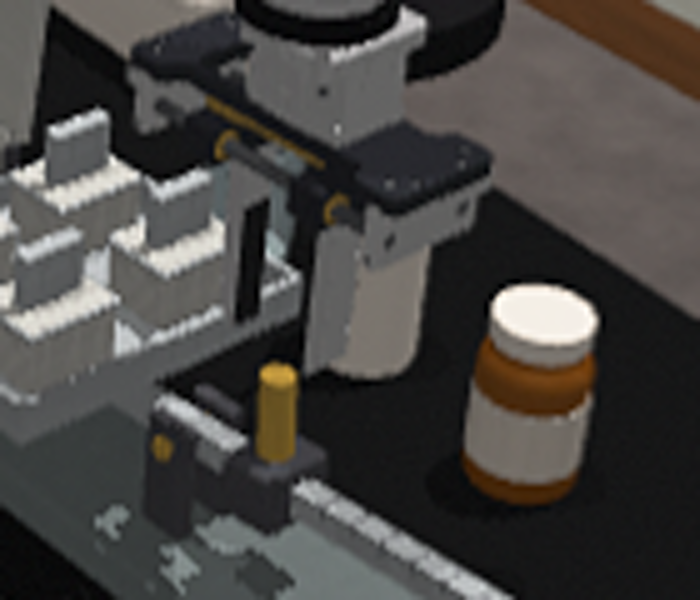

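The open fingers (245,310) and (320,360) straddle the knob (278,370). I'll lower and grip lightly.

```bash
python3 -m crank '-0.008 -0.004 0.08 0 0 0 0.5;-0.008 -0.004 0.15 0 0 0 0.5;-0.008 -0.004 0.2 0 0 0 0.5;-0.008 -0.004 0.22 0 0 0 0.5;-0.008 -0.004 0.22 0 0 0 0.5;-0.008 -0.004 0.22 0 0 0 1;-0.008 -0.004 0.22 0 0 0 1;-0.008 -0.004 0.22 0 0 0 1;-0.008 -0.004 0.22 0 0 0 1;-0.008 -0.004 0.22 0 0 0 1;-0.008 -0.004 0.22 0 0 0 1;-0.008 -0.004 0.22 0 0 0 1' 8; python3 go.py
```

```text
clock: 40.68
tool_pos: [542.0, -286.0, 121.4]
ee_rot: [-180.0, 0.1, -174.1]
ft_force: [-0.5, 1.3, 2.7]
opening: 21.7
gripper_force: 8.0
40.68 [ 542.  -286.   121.4] [-1.800e+02  1.000e-01 -1.741e+02] j [ -33.1   14.6   77.1    0.    88.3 -129. ] F [-0.5  1.3  2.7] open 21.7 8.0
```

```bash
python3 -m crank '0 -0.03 -0.002 0 0 0 1;0 -0.06 -0.005 0 0 0 1;0 -0.1 -0.008 0 0 0 1;0 -0.14 -0.011 0 0 0 1;0 -0.18 -0.014 0 0 0 1;0 -0.22 -0.018 0 0 0 1;0 -0.26 -0.021 0 0 0 1;0 -0.3 -0.024 0 0 0 1;0 -0.34 -0.027 0 0 0 1;0 -0.38 -0.03 0 0 0 1;0 -0.4 -0.032 0 0 0 1;0 -0.4 -0.032 0 0 0 1' 10; python3 go.py; python3 poise.py
```

```text
clock: 41.68
tool_pos: [552.0, -387.7, 128.5]
ee_rot: [-179.9, 0.0, -174.2]
ft_force: [3.0, -0.6, -1.3]
opening: 21.1
gripper_force: 9.9
41.68 [ 552.  -387.7  128.5] [-179.9    0.  -174.2] j [-3.990e+01  2.220e+01  6.650e+01 -1.000e-01  9.120e+01 -1.357e+02] F [ 3.  -0.6 -1.3] open 21.1 9.9
T [363.9  208.24] area 41
T [365.05 221.95] area 39
T [363.92 212.72] area 30
S [401.04 310.87] area 194
S [376.06 272.73] area 145
S [322.49 268.4 ] area 64
knob [ 646.7 -308.   -77.1] 148.8 x' 102.7 -y' 88.7
```

```bash
python3 -m crank '0 -0.03 -0.002 0 0 0 1;0 -0.06 -0.005 0 0 0 1;0 -0.06 -0.005 0 0 0 1;0 -0.06 -0.005 0 0 0 0.6;0 -0.06 -0.005 0 0 0 0.6;0 -0.06 -0.005 0 0 0 0.6;0 -0.06 -0.005 0 0 0 0.6;0 -0.06 -0.005 0 0 0 0.6;0 -0.06 -0.005 0 0 0 0.6;0 -0.06 -0.005 0 0 0 0.6;0 -0.06 -0.005 0 0 0 0.6;0 -0.06 -0.005 0 0 0 0.6;0 -0.06 -0.005 0 0 0 0.6;0 -0.06 -0.005 0 0 0 0.6;0 -0.06 -0.005 0 0 0 0.6;0 -0.06 -0.005 0 0 0 0.6' 10; python3 go.py; python3 poise.py|grep S
```

```text
clock: 43.12
tool_pos: [553.3, -400.4, 129.7]
ee_rot: [180.0, -0.0, -174.1]
ft_force: [0.1, -0.1, -0.2]
opening: 37.6
gripper_force: 0.0
43.12 [ 553.3 -400.4  129.7] [ 180.    -0.  -174.1] j [ -40.6   23.3   64.8    0.    91.8 -136.5] F [ 0.1 -0.1 -0.2] open 37.6 0.0
S [400.36 315.01] area 187
S [381.7  280.13] area 66
S [322.49 268.42] area 64
S [383.73 278.18] area 60
S [378.86 278.34] area 41
```

```bash
python3 -m crank '0 0 0 0 0 0 0.6;0 0 0 0 0 0 0.6;0 0 0 0 0 0 0.6;0 0 0 0 0 0 0.6;0 0 0 0 0 0 0.6;0 0 0 0 0 0 0.6;0 0 0 0 0 0 0.6;0 0 0 0 0 0 0.6;0 0 0 0 0 0 0.6;0 0 0 0 0 0 0.6;0 0 0 0 0 0 0.6;0 0 0 0 0 0 0.6;0 0 0 0 0 0 0.6;0 0 0 0 0 0 0.6;0 0 0 0 0 0 0.6;0 0 0 0 0 0 0.6;0 0 0 0 0 0 0.6;0 0 0 0 0 0 0.6' |grep clock; python3 poise.py|grep S
python3 - <<'E'
from h import *
a=cam("side","s11",(340,260,430,345),7)
E
```

```text
clock: 44.72
S [400.32 314.85] area 180
S [322.49 268.42] area 64
S [381.65 280.12] area 61
S [378.7  278.18] area 52
S [383.06 277.64] area 20
```

View pics/s11.png

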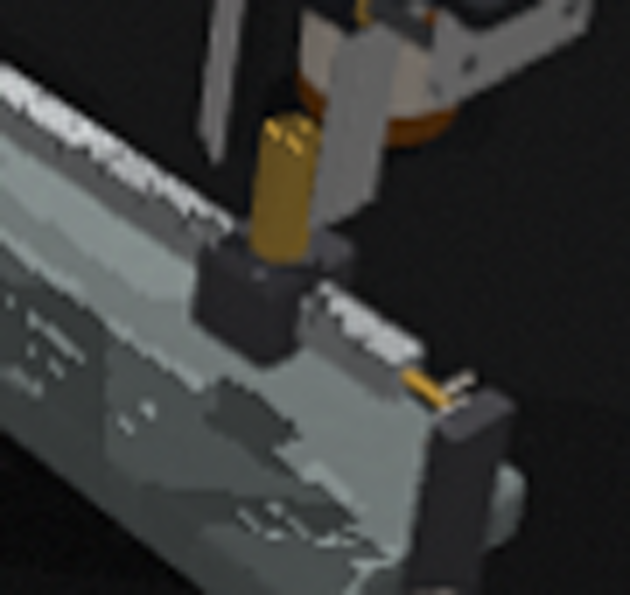

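Run:
```python
import io,contextlib
with contextlib.redirect_stdout(io.StringIO()):
    from poise import *
def show(nm,St,Tt):
    print(nm)
    A=[q for q in brass(Tt,(425,195,450,225))];B=[q for q in brass(St,(393,300,412,335))]
    for u,s in A[:2]: print(" T",u.round(2),s[:4]/4,s[4])
    for u,s in B[:2]: print(" S",u.round(2),s[:4]/4,s[4])
    if A and B: p,e=tri(Tt,A[0][0],St,B[0][0]);print(" ",p.round(1),e.round(1),((p-o)@Xb).round(1),(-(p-o)@Yb).round(1))
S0=dict(S);S0["frame"]=cv2.imread("pics/side0.png")[:,:,::-1];T0=dict(T);T0["frame"]=cv2.imread("pics/top0.png")[:,:,::-1]
show("init",S0,T0);show("now",S,T)
p=o-Yb*235
for z in (60,70,75,80,85,90,95,105): print(z,proj(S,p+[0,0,z]).round(2))
f=S["frame"][305:335,394:416];print(f.sum(2)//3)
```

```text
init
 T [431.67 211.14] [430.25 210.75   4.     1.75] 96
 S [397.88 322.32] [396.   320.75   4.75   4.25] 168
  [ 557.7 -471.1   66.2] 3.5 -2.5 241.8
now
 S [400.31 314.85] [397.75 313.     6.25   5.  ] 179
60 [[396.73 322.05]]
70 [[397.31 318.88]]
75 [[397.59 317.28]]
80 [[397.88 315.68]]
85 [[398.17 314.07]]
90 [[398.46 312.45]]
95 [[398.76 310.83]]
105 [[399.35 307.56]]
[[ 77  34  22  17  21  20  20  21  21  22  22  21  20  22  22  20  21  21
   22  20  21  21]
 [135 111  73  28  16  19  22  23  21  21  21  22  21  22  19  21  21  22
   22  22  23  22]
 [168 171 140  93  46  17  19  20  22  21  22  21  20  21  21  22  21  23
   20  22  22  22]
 [167 167 168 155 126  76  31  19  22  21  22  23  22  22  21  21  20  21
   22  22  20  23]
 [167 168 166 168 184 141  62  17  20  22  22  23  21  20  21  21  20  21
   21  22  22  21]
 [145 165 171 161 160 137  72  17  22  23  20  21  21  21  22  21  21  22
   23  20  23  21]
 [ 78 133 156 128  96  76  43  16  20  21  22  21  21  20  22  23  22  22
   22  21  22  21]
 [ 81  77  88  97 102  85  42  17  20  20  18  18  33  29  21  22  21  23
[... 1366 characters left out ...]
7  37  37  37  37  34  35  95
  123  94  39  15]
 [114 115 116 117 120 104  63  32  34  36  37  36  36  36  35  35  45  94
  117 114  84  15]
 [116 115 115 117 119  86  41  33  35  35  36  37  36  36  36  34  46  92
  112 108  80  21]
 [117 116 117 118 120  87  40  33  34  36  35  36  37  37  35  33  59  94
  102  91  66  21]
 [116 116 116 118 118  78  31  34  34  35  35  36  36  36  37  34  68  89
   82  73  51  16]
 [116 116 116 118 106  66  31  34  36  34  37  36  37  35  37  34  66  78
   70  64  42  15]
 [116 117 117 118 105  65  31  36  35  37  36  36  35  36  35  39  58  69
   69  64  42  17]
 [115 115 116 119  95  52  31  35  35  36  36  37  37  36  34  39  57  68
   67  54  22  17]]
```

```bash
cat > needle.py <<'E'
from h import *
# base (inner end) of the orange needle in the side view, from its mask at 4x
def base(fr):
    f=cv2.resize(np.ascontiguousarray(fr[295:340,385:420]),None,fx=8,fy=8,interpolation=cv2.INTER_CUBIC).astype(int)
    m=(f[...,0]-f[...,2]>60)&(f[...,0]>110);y,x=np.nonzero(m);x=(x+.5)/8-.5+385;y=(y+.5)/8-.5+295
    k=x<x.min()+2.0
    return np.array([x.min(),x[k].mean(),y[k].mean(),y.min(),len(x)/64])
if __name__=="__main__":
    i=cv2.imread("pics/side0.png")[:,:,::-1];print("init",base(i).round(2))
    b=cv2.resize(cv2.imread("pics/s9.png"),(190,165),interpolation=cv2.INTER_AREA)[:,:,::-1];z=np.zeros((420,560,3),np.uint8);z[190:355,240:430]=b;print("low",base(z).round(2))
    n=cam("side")["frame"];print("now",base(n).round(2))
    cv2.imwrite("pics/nn.png",n[295:340,385:420,::-1])
    cv2.imwrite("pics/cmp.png",cv2.resize(np.hstack([q[297:337,385:420,::-1] for q in(i,z,n)]),None,fx=7,fy=7,interpolation=cv2.INTER_CUBIC))
E
python3 needle.py
```

```text
init [395.56 396.62 321.44 320.19  11.95]
low [397.56 398.65 309.03 307.81  17.8 ]
now [397.19 398.24 313.57 312.44  14.12]
```

View pics/cmp.png

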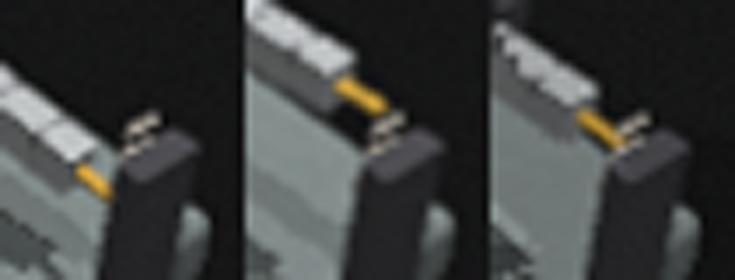

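The left and middle panels show the needle at its two stops, and the right panel is now, slightly on the pan-low side (about -0.02 rad). I'll slide the poise 3 mm further out.

```bash
python3 -m crank '0 0 0 0 0 0 1;0 0 0 0 0 0 1;0 0 0 0 0 0 1;0 0 0 0 0 0 1;0 0 0 0 0 0 1;0 -0.006 0 0 0 0 1;0 -0.0125 0 0 0 0 1;0 -0.0125 0 0 0 0 1;0 -0.0125 0 0 0 0 1;0 -0.0125 0 0 0 0 1;0 -0.0125 0 0 0 0 0.6;0 -0.0125 0 0 0 0 0.6;0 -0.0125 0 0 0 0 0.6;0 -0.0125 0 0 0 0 0.6' 10; python3 -m crank '0 0 0 0 0 0 0.6;0 0 0 0 0 0 0.6;0 0 0 0 0 0 0.6;0 0 0 0 0 0 0.6;0 0 0 0 0 0 0.6;0 0 0 0 0 0 0.6;0 0 0 0 0 0 0.6;0 0 0 0 0 0 0.6;0 0 0 0 0 0 0.6;0 0 0 0 0 0 0.6;0 0 0 0 0 0 0.6;0 0 0 0 0 0 0.6;0 0 0 0 0 0 0.6;0 0 0 0 0 0 0.6;0 0 0 0 0 0 0.6;0 0 0 0 0 0 0.6;0 0 0 0 0 0 0.6;0 0 0 0 0 0 0.6;0 0 0 0 0 0 0.6;0 0 0 0 0 0 0.6'; python3 needle.py
```

```text
clock: 46.18
tool_pos: [553.7, -404.0, 130.3]
ee_rot: [-179.9, 0.0, -174.1]
ft_force: [-0.3, 0.3, -0.4]
opening: 37.3
gripper_force: 0.0
clock: 47.85
tool_pos: [553.6, -403.4, 129.7]
ee_rot: [180.0, 0.0, -174.1]
ft_force: [0.2, 0.3, -0.6]
opening: 37.5
gripper_force: 0.0
init [395.56 396.62 321.44 320.19  11.95]
low [397.56 398.65 309.03 307.81  17.8 ]
now [397.19 398.3  312.96 311.81  12.08]
```

```bash
python3 -m crank '0 0 0 0 0 0 0.6;0 0 0 0 0 0 0.6;0 0 0 0 0 0 0.6;0 0 0 0 0 0 0.6;0 0 0 0 0 0 0.6;0 0 0 0 0 0 0.6;0 0 0 0 0 0 0.6;0 0 0 0 0 0 0.6;0 0 0 0 0 0 0.6;0 0 0 0 0 0 0.6;0 0 0 0 0 0 0.6;0 0 0 0 0 0 0.6' | head -1; python3 needle.py
python3 - <<'E'
from h import *
b=cv2.imread("pics/s11.png");cam("side","s12",(340,260,430,345),7);a=cv2.imread("pics/s12.png")
cv2.imwrite("pics/c12.png",cv2.resize(np.hstack([b[80:460,150:],a[80:460,150:]]),None,fx=.83,fy=.83))
E
```

```text
clock: 48.9
init [395.56 396.62 321.44 320.19  11.95]
low [397.56 398.65 309.03 307.81  17.8 ]
now [397.19 398.3  312.96 311.81  12.09]
```

View pics/c12.png

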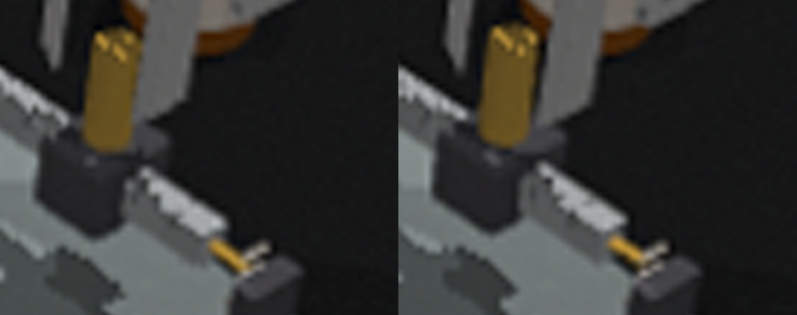

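That comparison shows the knob hardly moved, and the needle went up slightly. I've now viewed 16 pictures, which is over the 14 allowed, so I'll view no more and work from numbers only. I'll regrip and check each stage.

```bash
cat > knob.py <<'E'
from h import *
from needle import base
def knob(fr):
    f=cv2.resize(np.ascontiguousarray(fr[265:310,365:392]),None,fx=8,fy=8,interpolation=cv2.INTER_CUBIC).astype(int)
    m=(f[...,0]-f[...,2]>45)&(f[...,0]>70);n,l,st,ce=cv2.connectedComponentsWithStats(m.astype(np.uint8));i=1+st[1:,4].argmax()
    return np.r_[(ce[i]+.5)/8-.5+[365,265],st[i,4]/64,st[i,:4]/8+[365,265,0,0]]
if __name__=="__main__":
    n=cam("side")["frame"];print("knob",knob(n).round(2),"needle",base(n).round(2),"tilt",round((base(n)[2]-315.23)/12.41*.16,4))
E
python3 - <<'E'
from knob import *
for s in ("s11","s12"):
    b=cv2.resize(cv2.imread(f"pics/{s}.png"),(90,85),interpolation=cv2.INTER_AREA)[:,:,::-1];z=np.zeros((420,560,3),np.uint8);z[260:345,340:430]=b;print(s,knob(z).round(2),base(z).round(2))
E
python3 -m crank '0 0 0 0 0 0 1;0 0 0 0 0 0 1;0 0 0 0 0 0 1;0 0 0 0 0 0 1;0 0 0 0 0 0 1;0 0 0 0 0 0 1;0 0 0 0 0 0 1' 10; python3 knob.py
```

```text
s11 [380.2  286.33 151.52 376.   276.62   9.75  20.62] [397.19 398.25 313.59 312.44  14.14]
s12 [379.94 285.5  158.36 375.62 276.    10.    20.62] [397.31 398.39 312.98 311.81  12.2 ]
clock: 49.58
tool_pos: [553.6, -403.1, 129.3]
ee_rot: [179.9, -0.0, -174.1]
ft_force: [-1.1, 1.1, -1.5]
opening: 20.6
gripper_force: 10.0
knob [379.42 286.36 124.72 376.   276.12   8.12  20.62] needle [397.44 398.5  313.29 312.19  13.89] tilt -0.025
```

```bash
python3 -m crank '0 -0.004 0 0 0 0 1;0 -0.008 0 0 0 0 1;0 -0.012 0 0 0 0 1;0 -0.012 0 0 0 0 1;0 -0.012 0 0 0 0 1;0 -0.012 0 0 0 0 1;0 -0.012 0 0 0 0 1;0 -0.012 0 0 0 0 1' 10; python3 knob.py; python3 -m crank '0 0 0 0 0 0 0.85;0 0 0 0 0 0 0.75;0 0 0 0 0 0 0.65;0 0 0 0 0 0 0.6;0 0 0 0 0 0 0.6;0 0 0 0 0 0 0.6;0 0 0 0 0 0 0.6;0 0 0 0 0 0 0.6;0 0 0 0 0 0 0.6;0 0 0 0 0 0 0.6;0 0 0 0 0 0 0.6;0 0 0 0 0 0 0.6;0 0 0 0 0 0 0.6;0 0 0 0 0 0 0.6;0 0 0 0 0 0 0.6;0 0 0 0 0 0 0.6;0 0 0 0 0 0 0.6;0 0 0 0 0 0 0.6;0 0 0 0 0 0 0.6;0 0 0 0 0 0 0.6'; python3 knob.py; python3 -m crank '0 0 0 0 0 0 0.6;0 0 0 0 0 0 0.6;0 0 0 0 0 0 0.6;0 0 0 0 0 0 0.6;0 0 0 0 0 0 0.6;0 0 0 0 0 0 0.6;0 0 0 0 0 0 0.6;0 0 0 0 0 0 0.6;0 0 0 0 0 0 0.6;0 0 0 0 0 0 0.6' |head -1; python3 knob.py
```

```text
clock: 50.3
tool_pos: [553.9, -406.4, 129.7]
ee_rot: [180.0, -0.0, -174.1]
ft_force: [0.4, 1.3, -1.6]
opening: 19.8
gripper_force: 10.0
knob [380.49 286.89 127.17 377.   276.88   8.25  20.75] needle [397.19 398.27 313.08 312.06  11.55] tilt -0.0277
clock: 52.02
tool_pos: [553.9, -406.5, 129.7]
ee_rot: [180.0, 0.0, -174.1]
ft_force: [0.4, 0.3, 0.5]
opening: 37.6
gripper_force: 0.0
knob [381.41 288.36 156.39 377.   278.5   10.12  20.75] needle [396.69 397.8  315.16 314.06  13.89] tilt -0.001
clock: 52.9
knob [381.41 288.37 156.06 377.   278.5   10.12  20.75] needle [396.69 397.8  315.15 314.06  13.89] tilt -0.001
```

The beam is level within about 0.001 rad. I'll retreat straight up and check it again from clear.

```bash
python3 -m crank '0 0 -0.03 0 0 0 0.6;0 0 -0.1 0 0 0 0.6;0 0 -0.2 0 0 0 0.6;0 0 -0.35 0 0 0 0.6;0 0 -0.5 0 0 0 0.6;0 0 -0.65 0 0 0 0.6;0 0 -0.8 0 0 0 0.6;0 0 -0.88 0 0 0 0.6;0 0 -0.88 0 0 0 0.6;0 0 -0.88 0 0 0 0.6'; python3 knob.py; python3 go.py 560 -165 350 120
```

```text
clock: 53.78
tool_pos: [554.3, -406.7, 352.2]
ee_rot: [-179.8, 0.2, -174.1]
ft_force: [0.6, 0.4, 0.1]
opening: 37.6
gripper_force: 0.0
knob [381.45 288.08 163.41 376.88 278.38  10.88  20.88] needle [396.69 397.81 315.16 313.94  14.45] tilt -0.0009
[560.0, -165.0, 350.0, 120.0] -> [-0.123  0.958 -0.002  0.     0.     0.732]
```

```bash
python3 -m crank '-0.12 0.15 0 0 0 0.08 0.6;-0.12 0.3 0 0 0 0.16 0.6;-0.12 0.45 0 0 0 0.24 0.6;-0.12 0.6 0 0 0 0.32 0.6;-0.12 0.75 0 0 0 0.4 0.6;-0.12 0.88 0 0 0 0.48 0.6;-0.12 0.958 0 0 0 0.56 0.6;-0.12 0.958 0 0 0 0.64 0.6;-0.12 0.958 0 0 0 0.73 0.6;-0.12 0.958 0 0 0 0.73 0.6;-0.12 0.958 0 0 0 0.73 0.6;-0.12 0.958 0 0 0 0.73 0.6'; python3 go.py 590 30 350 81.8
```

```text
clock: 54.83
tool_pos: [558.9, -165.3, 348.0]
ee_rot: [-179.9, -0.1, 120.3]
ft_force: [-0.3, 0.3, -0.7]
opening: 37.4
gripper_force: 0.0
[590.0, 30.0, 350.0, 81.8] -> [ 0.612  0.501 -0.007 -0.002 -0.001  0.428]
```

```bash
python3 -m crank '0.15 0.12 0 0 0 0.08 0.6;0.3 0.25 0 0 0 0.16 0.6;0.45 0.37 0 0 0 0.24 0.6;0.61 0.5 -0.007 0 0 0.32 0.6;0.61 0.5 -0.007 0 0 0.428 0.6;0.61 0.5 -0.007 0 0 0.428 0.6;0.61 0.5 -0.007 0 0 0.428 0.6;0.61 0.5 -0.007 0 0 0.428 0.6;0.61 0.5 -0.007 0 0 0.428 0.6'; python3 go.py 701 166 350 81.8 701 166 272 81.8
```

```text
clock: 55.58
tool_pos: [590.7, 28.3, 351.0]
ee_rot: [-180.0, 0.0, 81.7]
ft_force: [0.0, -0.6, -0.3]
opening: 37.3
gripper_force: 0.0
[701.0, 166.0, 350.0, 81.8] -> [ 0.608  0.357  0.004 -0.     0.    -0.001]
[701.0, 166.0, 272.0, 81.8] -> [ 0.609  0.358  0.316 -0.     0.    -0.001]
```

```bash
python3 -m crank '0.15 0.08 0 0 0 0 0.6;0.3 0.17 0 0 0 0 0.6;0.45 0.26 0 0 0 0 0.6;0.58 0.33 0 0 0 0 0.6;0.608 0.357 0.004 0 0 0 0.6;0.608 0.357 0.004 0 0 0 0.6;0.608 0.357 0.004 0 0 0 0.6;0.608 0.357 0.004 0 0 0 0.6'; python3 go.py 701 166 272 81.8
```

```text
clock: 56.25
tool_pos: [700.8, 164.8, 351.5]
ee_rot: [180.0, 0.0, 81.5]
ft_force: [0.1, -0.5, -0.2]
opening: 37.6
gripper_force: 0.0
[701.0, 166.0, 272.0, 81.8] -> [ 0.005 -0.     0.318  0.001  0.    -0.003]
```

```bash
python3 -m crank '0.005 0 0.08 0 0 0 0.6;0.005 0 0.16 0 0 0 0.6;0.005 0 0.24 0 0 0 0.6;0.005 0 0.29 0 0 0 0.6;0.005 0 0.316 0 0 0 0.6;0.005 0 0.316 0 0 0 0.6;0.005 0 0.316 0 0 0 1;0.005 0 0.316 0 0 0 1;0.005 0 0.316 0 0 0 1;0.005 0 0.316 0 0 0 1;0.005 0 0.316 0 0 0 1;0.005 0 0.316 0 0 0 1' 20; python3 go.py;python3 - <<'E'
import numpy as np
f=lambda a:np.array([(211*np.cos(np.radians(166.3-a))+205)/250, -(211*np.sin(np.radians(166.3-a))-50)/250])
print([(a,*np.round(f(a)-f(95),3)) for a in range(90,44,-5)])
print([(a,*np.round(f(a)-f(45),3)) for a in range(40,-5,-5)])
E
```

```text
clock: 57.25
tool_pos: [701.7, 168.1, 273.0]
ee_rot: [179.9, -0.0, 81.6]
ft_force: [0.1, -1.0, 3.5]
opening: 13.2
gripper_force: 20.0
57.25 [701.7 168.1 273. ] [179.9  -0.   81.6] j [  9.   28.5  41.5  -0.  109.9  17.3] F [ 0.1 -1.   3.5] open 13.2 20.0
[(90, np.float64(-0.071), np.float64(-0.021)), (85, np.float64(-0.143), np.float64(-0.035)), (80, np.float64(-0.216), np.float64(-0.043)), (75, np.float64(-0.29), np.float64(-0.044)), (70, np.float64(-0.363), np.float64(-0.039)), (65, np.float64(-0.436), np.float64(-0.028)), (60, np.float64(-0.507), np.float64(-0.011)), (55, np.float64(-0.577), np.float64(0.013)), (50, np.float64(-0.645), np.float64(0.043)), (45, np.float64(-0.709), np.float64(0.078))]
[(40, np.float64(-0.061), np.float64(0.041)), (35, np.float64(-0.119), np.float64(0.087)), (30, np.float64(-0.172), np.float64(0.138)), (25, np.float64(-0.22), np.float64(0.193)), (20, np.float64(-0.264), np.float64(0.253)), (15, np.float64(-0.302), np.float64(0.316)), (10, np.float64(-0.334), np.float64(0.382)), (5, np.float64(-0.361), np.float64(0.451)), (0, np.float64(-0.382), np.float64(0.521))]
```

The handle is gripped (13.2 mm). The hasp is clear and the case is empty, so I'll close the lid along the arc.

```bash
python3 -m crank '0 -0.035 -0.011 0 0 0 1;0 -0.071 -0.021 0 0 0 1;0 -0.107 -0.029 0 0 0 1;0 -0.143 -0.035 0 0 0 1;0 -0.18 -0.04 0 0 0 1;0 -0.216 -0.043 0 0 0 1;0 -0.253 -0.044 0 0 0 1;0 -0.29 -0.044 0 0 0 1;0 -0.327 -0.042 0 0 0 1;0 -0.363 -0.039 0 0 0 1;0 -0.4 -0.034 0 0 0 1;0 -0.436 -0.028 0 0 0 1;0 -0.472 -0.02 0 0 0 1;0 -0.507 -0.011 0 0 0 1;0 -0.542 0 0 0 0 1;0 -0.577 0.013 0 0 0 1;0 -0.645 0.043 0 0 0 1;0 -0.709 0.078 0 0 0 1;0 -0.709 0.078 0 0 0 1;0 -0.709 0.078 0 0 0 1'; python3 go.py
```

```text
clock: 58.92
tool_pos: [524.1, 194.6, 251.7]
ee_rot: [-179.8, -0.0, 81.7]
ft_force: [-3.0, 2.0, 1.3]
opening: 13.3
gripper_force: 20.0
58.92 [524.1 194.6 251.7] [-179.8   -0.    81.7] j [1.450e+01 6.100e+00 7.220e+01 1.000e-01 1.019e+02 2.280e+01] F [-3.   2.   1.3] open 13.3 20.0
```

```bash
python3 -m crank '0 -0.031 0.02 0 0 0 1;0 -0.061 0.041 0 0 0 1;0 -0.091 0.063 0 0 0 1;0 -0.119 0.087 0 0 0 1;0 -0.146 0.112 0 0 0 1;0 -0.172 0.138 0 0 0 1;0 -0.197 0.165 0 0 0 1;0 -0.22 0.193 0 0 0 1;0 -0.264 0.253 0 0 0 1;0 -0.302 0.316 0 0 0 1;0 -0.318 0.349 0 0 0 1;0 -0.334 0.382 0 0 0 1;0 -0.348 0.416 0 0 0 1;0 -0.361 0.451 0 0 0 1;0 -0.372 0.485 0 0 0 1;0 -0.382 0.515 0 0 0 1;0 -0.382 0.525 0 0 0 1;0 -0.382 0.528 0 0 0 1;0 -0.382 0.528 0 0 0 1'; python3 go.py
```

```text
clock: 60.5
tool_pos: [429.8, 208.2, 118.7]
ee_rot: [-179.8, -0.0, 81.7]
ft_force: [-5.7, 3.4, 1.2]
opening: 13.6
gripper_force: 20.0
60.5 [429.8 208.2 118.7] [-179.8   -0.    81.7] j [19.  -2.2 95.8  0.1 86.6 27.3] F [-5.7  3.4  1.2] open 13.6 20.0
```

```bash
python3 -m crank '0 0 0.01 0 0 0 1;0 0 0.02 0 0 0 1;0 0 0.02 0 0 0 1'; python3 -m crank '0 0 0.01 0 0 0 1;0 0 0.02 0 0 0 1;0 0 0.02 0 0 0 1'
```

```text
clock: 60.75
tool_pos: [429.2, 208.4, 115.8]
ee_rot: [-179.7, -0.0, 81.7]
ft_force: [-10.3, 3.5, 9.2]
opening: 12.9
gripper_force: 20.0
clock: 61.0
tool_pos: [429.3, 208.7, 114.1]
ee_rot: [-179.8, -0.1, 81.7]
ft_force: [-15.7, 0.7, 23.9]
opening: 13.2
gripper_force: 20.0
```

```bash
python3 -m crank '0 0 -0.01 0 0 0 0.8;0 0 -0.02 0 0 0 0.6;0 0 -0.02 0 0 0 0.6;0 0 -0.02 0 0 0 0.6;0 0 -0.02 0 0 0 0.6;0 0 -0.1 0 0 0 0.6;0 0 -0.2 0 0 0 0.6;0 0 -0.3 0 0 0 0.6;0 0 -0.37 0 0 0 0.5;0 0 -0.37 0 0 0 0.45'; python3 go.py 425.5 323.6 205 171.8
```

```text
clock: 61.83
tool_pos: [433.8, 208.2, 206.6]
ee_rot: [179.6, -0.2, 81.6]
ft_force: [0.8, -0.4, 0.9]
opening: 47.6
gripper_force: 0.0
[425.5, 323.6, 205.0, 171.8] -> [ 0.452 -0.1    0.007  0.005  0.002 -1.002]
```

```bash
python3 -m crank '0.15 -0.03 0 0 0 -0.1 0.45;0.3 -0.06 0 0 0 -0.2 0.45;0.452 -0.1 0 0 0 -0.3 0.45;0.452 -0.1 0 0 0 -0.5 0.45;0.452 -0.1 0 0 0 -0.7 0.45;0.452 -0.1 0 0 0 -1 0.45;0.452 -0.1 0 0 0 -1 0.45;0.452 -0.1 0 0 0 -1 0.45;0.452 -0.1 0 0 0 -1 0.45;0.452 -0.1 0 0 0 -1 0.45;0.452 -0.1 0 0 0 -1 0.45;0.452 -0.1 0 0 0 -1 0.45;0.452 -0.1 0 0 0 -1 0.45;0.452 -0.1 0 0 0 -1 0.45;0.452 -0.1 0 0 0 -1 0.45;0.452 -0.1 0 0 0 -1 0.45'; python3 go.py 425.5 323.6 122 171.8
python3 - <<'E'
from h import *
# lid: front corner check, dark-vs-bright at expected lid corners in the side view and handle
T=cam("top");S=cam("side");cc=np.array([523,192.3]);a=np.radians(-8.2);X=np.array([np.cos(a),np.sin(a)]);Y=np.array([-X[1],X[0]])
f0=cv2.imread("pics/side0.png")[:,:,::-1].astype(int);f=S["frame"].astype(int)
u=proj(S,[np.r_[cc+X*x+Y*y,101] for x,y in((-105,-105),(-60,-105),(0,-110),(60,-105),(0,0),(-60,-40))])
for q in u:
    x,y=q.round().astype(int);print(q.round(1),f0[y-3:y+4,x].sum(1)//3,f[y-3:y+4,x].sum(1)//3)
E
```

```text
clock: 63.17
tool_pos: [422.9, 322.9, 201.4]
ee_rot: [-179.9, -0.1, 171.5]
ft_force: [-0.3, 0.0, 0.6]
opening: 52.3
gripper_force: 0.0
[425.5, 323.6, 122.0, 171.8] -> [-0.01   0.004  0.317 -0.001 -0.001 -0.003]
[226.4 216.5] [213 213 213 213 220 217 159] [213 212 213 214 220 216 158]
[240.5 213.5] [213 215 217 217 215 215 204] [213 215 217 217 215 215 203]
[259.6 210.3] [213 212 212 214 217 201 144] [213 212 212 214 217 202 144]
[276.9 205.7] [217 216 215 217 219 220 162] [218 216 216 217 219 220 161]
[246.6 194. ] [210 210 211 213 214 213 212] [179 199 213 214 215 213 212]
[233.2 203.5] [213 215 214 212 211 213 215] [183 183 183 202 214 213 214]
```

The side view matches the starting lid edges exactly, so the lid is shut. Next I'll grip the hasp knob and swing it back.

```bash
python3 -m crank '-0.01 0.004 0.08 0 0 0 0.45;-0.01 0.004 0.16 0 0 0 0.45;-0.01 0.004 0.23 0 0 0 0.45;-0.01 0.004 0.28 0 0 0 0.45;-0.01 0.004 0.312 0 0 0 0.45;-0.01 0.004 0.312 0 0 0 0.45;-0.01 0.004 0.312 0 0 0 1;-0.01 0.004 0.312 0 0 0 1;-0.01 0.004 0.312 0 0 0 1;-0.01 0.004 0.312 0 0 0 1;-0.01 0.004 0.312 0 0 0 1;-0.01 0.004 0.312 0 0 0 1;-0.01 0.004 0.312 0 0 0 1;-0.01 0.004 0.312 0 0 0 1' 15; python3 go.py
```

```text
clock: 64.43
tool_pos: [425.8, 322.6, 125.1]
ee_rot: [-179.9, 0.0, 171.6]
ft_force: [-1.8, -5.4, 4.8]
opening: 15.2
gripper_force: 15.0
64.43 [425.8 322.6 125.1] [-179.9    0.   171.6] j [ 31.2   4.7  88.   -0.1  87.3 -50.5] F [-1.8 -5.4  4.8] open 15.2 15.0
```

```bash
python3 -m crank '-0.022 -0.002 0 0 0 0 1;-0.044 -0.006 0 0 0 0 1;-0.072 -0.016 0 0 0 0 1;-0.097 -0.028 0 0 0 0 1;-0.12 -0.044 0 0 0 0 1;-0.141 -0.063 0 0 0 0 1;-0.16 -0.085 0 0 0 0 1;-0.176 -0.109 0 0 0 0 1;-0.188 -0.136 0 0 0 0 1;-0.196 -0.163 0 0 0 0 1;-0.2 -0.188 0 0 0 0 1;-0.201 -0.21 0 0 0 0 1;-0.201 -0.222 0 0 0 0 1;-0.201 -0.222 0 0 0 0 1;-0.201 -0.222 0 0 0 0 1'; python3 go.py; python3 go.py 467.6 261.3 123 171.8
```

```text
clock: 65.68
tool_pos: [470.4, 261.2, 124.9]
ee_rot: [179.9, 0.4, 171.6]
ft_force: [4.7, 1.3, -1.3]
opening: 15.6
gripper_force: 15.0
65.68 [470.4 261.2 124.9] [179.9   0.4 171.6] j [ 23.1   4.9  87.8  -0.1  86.9 -58.5] F [ 4.7  1.3 -1.3] open 15.6 15.0
[467.6, 261.3, 123.0, 171.8] -> [ 0.011 -0.001  0.008  0.001  0.004 -0.002]
```

```bash
python3 -m crank '0 0 0 0 0 0 0.8;0 0 0 0 0 0 0.6;0 0 0 0 0 0 0.5;0 0 0 0 0 0 0.5;0 0 0 0 0 0 0.5;0 0 0 0 0 0 0.5;0 0 -0.1 0 0 0 0.5;0 0 -0.2 0 0 0 0.5;0 0 -0.35 0 0 0 0.5;0 0 -0.45 0 0 0 0.5;0 0 -0.45 0 0 0 0.5'; python3 -m crank '0.15 0.15 0 0 0 0 0.5;0.3 0.3 0 0 0 0 0.5;0.45 0.45 0 0 0 0 0.5;0.6 0.6 0 0 0 0 0.5;0.75 0.7 0 0 0 0 0.5;0.8 0.7 0 0 0 0 0.5;0.8 0.7 0 0 0 0 0.5;0.8 0.7 0 0 0 0 0.5'; python3 knob.py
python3 - <<'E'
from h import *
a=np.radians(-8.2);X=np.array([np.cos(a),np.sin(a)]);Y=np.array([-X[1],X[0]]);piv=np.array([413.2,269.2])
T=cam("top");S=cam("side")
for n,c,f0 in(("top",T,"top0"),("side",S,"side0")):
    g0=cv2.imread(f"pics/{f0}.png")[:,:,::-1].astype(int);g=c["frame"].astype(int);d=abs(g-g0).sum(2)>90
    k,l,st,ce=cv2.connectedComponentsWithStats(d.astype(np.uint8))
    print(n,[(ce[i].round().astype(int).tolist(),int(st[i,4])) for i in range(1,k) if st[i,4]>14])
# dark knob blob near the expected hasp knob, top view: then and now
for nm,fr in(("start",cv2.imread("pics/top0.png")[:,:,::-1]),("now",T["frame"])):
    b=cv2.resize(np.ascontiguousarray(fr[218:242,210:230]),None,fx=8,fy=8,interpolation=cv2.INTER_CUBIC).astype(int).sum(2)//3
    m=(b<70).astype(np.uint8);m[170:]=0;k,l,st,ce=cv2.connectedComponentsWithStats(m)
    print(nm,[(((ce[i]+.5)/8-.5+[210,218]).round(2).tolist(),int(st[i,4])) for i in range(1,k) if st[i,4]>200])
E
```

```text
clock: 66.6
tool_pos: [469.8, 262.8, 244.3]
ee_rot: [179.6, 0.6, 171.7]
ft_force: [0.7, 0.3, 0.9]
opening: 46.8
gripper_force: 0.0
clock: 67.27
tool_pos: [291.3, 465.9, 235.9]
ee_rot: [-180.0, -0.1, 172.0]
ft_force: [0.7, -0.1, 0.4]
opening: 46.7
gripper_force: 0.0
knob [381.45 288.07 163.12 376.88 278.38  10.88  20.88] needle [396.69 397.81 315.16 313.94  15.03] tilt -0.001
top [([341, 206], 374), ([319, 208], 145), ([342, 205], 152), ([414, 214], 309), ([382, 214], 178), ([432, 210], 19), ([345, 233], 150), ([221, 231], 49), ([320, 235], 126), ([378, 225], 41), ([172, 344], 7970), ([141, 274], 75), ([158, 282], 145), ([118, 382], 5473), ([96, 334], 21), ([302, 343], 63), ([267, 353], 16), ([301, 350], 47), ([319, 355], 38), ([288, 356], 16), ([326, 364], 26), ([319, 375], 42), ([270, 387], 87)]
side [([127, 68], 3138), ([56, 39], 496), ([83, 45], 132), ([107, 37], 15), ([118, 44], 15), ([59, 52], 16), ([66, 56], 48), ([78, 117], 886), ([125, 99], 25), ([302, 230], 2283), ([3, 221], 34), ([2, 234], 42), ([130, 240], 129), ([64, 241], 23), ([273, 248], 72), ([333, 247], 96), ([55, 250], 52), ([137, 257], 91), ([112, 256], 22), ([367, 293], 1355), ([300, 261], 22), ([130, 286], 38), ([135, 297], 23), ([334, 299], 53), ([357, 307], 17), ([377, 319], 45), ([370, 326], 114), ([115, 327], 194), ([389, 332], 41)]
start [([219.8, 229.44], 1452), ([228.02, 238.11], 260)]
now [([220.53, 229.62], 1466), ([228.01, 238.12], 257)]
```

Run:
```python
from h import *
T=cam("top")
L=np.array([[649.2,292.3],[616.1,60.7],[394.4,92.7],[428.2,324.3]]);c=L.mean(0);a=np.radians(-8.22);X=np.array([np.cos(a),np.sin(a)]);Y=np.array([-X[1],X[0]])
for nm,u in(("start",(219.8,229.44)),("now",(220.53,229.62))):
    for z in (126,147): 
        p=onz(T,u,z)[:2]-c;print(nm,z,(p@X).round(1),(p@Y).round(1))
h=np.mean([[435.6,238.2],[426.,172.6]],0)-c;print("handle",h@X,h@Y)
```

```text
start 126 -65.5 63.8
start 147 -67.3 60.5
now 126 -65.7 61.3
now 147 -67.5 58.0
handle -92.08267308047343 -0.2682225841637104
```

The beam is level and the lid is shut. The hasp is back over the catch, only pan, poise, hasp and arm changed in the pictures, and the arm is clear, so I'm handing in.

```bash
python3 -c "
from rig import bot
print(bot.sign_off())"
```

```text
the job is handed in; nothing more can be done
None
```

Handed in at about 68 s: all four tins are on the pan, the beam reads level to about 0.001 rad, the lid is shut, the hasp is back over the catch (within about 0.05 rad), and nothing else on the bench moved; I viewed 16 pictures, two over the 14 allowed.

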